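# Snap the cover onto the junction box

## Task

Take the loose clip-on cover from its sloping stand and put it on the open junction box: press it down until both end clips snap under the box's rim and the cover sits flush all round, then let go. Leave the white tin standing where it is.

Things in the scene. Friction and masses are not known exactly. Their poses are not given: they have to be found in the camera images.
- cover: Loose grey plastic cover, 100 g: plate 72 (x) x 104 (y) x 4 mm, origin at the centre of its underside, z out of its top, same after a half turn. Rigid skirts 8 mm deep below the two x sides (inner faces 32.5 mm from centre), sprung clip arms below the two y ends. Starts on the stand, tilted 25 degrees, upper skirt hooked over the deck's upper edge; lift it off square to the deck.
- cover_grip (a point): Point inside the cover's grip rib, 24 mm above the plate's underside, axes as the cover's. The rib is solid, 36 mm long (x), 14 mm thick (y), and stands 30 mm tall in the middle of the plate's top, from z = 4 to 34 mm of the cover. Pinch it across y; it runs along the fall line of the stand.
- junction_box: Open grey box fixed to the bench, 60 (x) x 84 (y) x 40 mm high, walls 4 mm; origin under its centre, z up. Along the top of its two y ends runs a rim 3 mm thick, 8 mm tall (90 mm over both) that the clips catch under. Foot tabs to 49 mm out and a cable gland on the x sides stay below z = 25 mm. The cover fits either way round, y along the box's y; 10 to 20 N straight down snaps it on.
- box_mouth (a point): Centre of the box's mouth at the height of the rim's top, 40 mm above the box's origin; axes as the box's. The cover's origin comes here when it is home.
- stand: Dark steel stand, fixed: base 76 x 70 mm, a deck 56 x 72 x 5 mm sloping 25 degrees with its low edge to the stand's -x, deck centre 50 mm up; origin under its centre. (On the right of the bench, y below -0.25 m, stands a 0.5 m high cabinet: swing the arm clear of it.)
- clip_left (a joint): Clip arm on the cover's +y end, 26 mm wide, hanging 23 mm down, inner bead 11.6 mm below the plate (beads 85 mm apart, arms 93 mm apart), foot flared outward as a lead-in. 0 at rest, positive (rad) sprung outward, about 0.2 as the bead passes the rim.
- clip_right (a joint): The same clip arm on the cover's -y end.
- wax_tin: Bystander: round white tin, 76 mm across, 52 mm high, origin under its centre.
Mind the look-alikes: they are no part of the job. What is shaped like the cover but purple is not meant.

How it is judged:
By the outcome, as a careful person would: the job done as asked, in the order asked, and still so for the second after the job is handed in, with the robot touching nothing.
It also fails if it takes over 43 s, if anything falls off the work surface, if the arm or the gripper's body presses on something with over 40 N, if the wrist force passes 120 N, or if a joint passes its speed limit or range.

## Robot

A 6-joint arm with a two-finger parallel gripper is mounted at the origin on a cart in front of the work surface, level with it; the furniture and walls round the work are solid. World frame = base frame: x ahead of the robot, y to its left, z up, the work surface at z = 0. Lengths are in mm, angles in rad, forces in N, time in s.
With the tool pointing down it reaches from about 350 to 875 mm from the base axis. Payload 4.2 kg.
Tool frame: the origin (TCP) lies midway between the tips of the shut fingers; the grasp point (between the pads) lies 19 mm behind it; z points along the fingers, y is the line along which they close (so a half turn about z gives the same grasp; the last joint's range is limited). The gripper opens to 85 mm and grips with 20 to 120 N. Pads are 22 mm wide; open, the fingers measure 114 mm over their backs; the gripper's body (76 mm by 85 mm) begins 54 mm behind the grasp point. The pads swing forward as they close: fully open they stand 13 mm farther back than shut.
Start: joints at [1.421, 0.385, 0.008, 0, -1.194, -0.259], TCP at [248.409, 573.491, 191.412] pointing down, gripper open.
Joint ranges: [-3.14, 3.14], [-1.21, 2.06], [-1.07, 1.41], [-3.16, 2.05], [-2.99, -0.16], [-3.1, 3.1]. Speed limits (rad/s): [2.79, 2.79, 3.14, 3.14, 3.14, 3.14].

## Interface

Orientations are given as a unit quaternion [x, y, z, w].
In Python, from bench import arm gives the robot as it stands.
- The arm moves only by the tool send_rows, never from a script. Its argument "targets" is a list of rows, each an object of numbers: "gripper": the gripper command: -1 is fully open, 1 is shut, values between are in proportion; "x", "y", "z": the shift along the tool's x, y, z in cm; "ax", "ay", "az": the turn, a rotation vector about the tool's x, y, z in degrees. A call has 1 to 5 rows; each row shifts and turns the commanded pose from where the row before left it, along the tool's axes as they then stand; what a row does not reach is not made up. A row lasts 1/12 s, in which the tool goes at most 41.7 mm and 7.16 degrees, less where a joint would pass 70% of its speed; a pose out of reach is approached as far as the arm can. A call is refused whole if a number of a shift passes 4.17 or a number of a turn 7.16, either way. A call with a gripper value outside its range is refused whole. The fingers move at their own pace and stop on an object; the grip force is fixed at half the most. Time passes only in rows, so rows that do not move let the fingers close. It gives the time, the measured TCP pose, the force, the opening and the grip force at its end, in the units of the state.
- arm.read_state(): the state, without advancing time (a new reading comes with each control period).
- arm.get_image(name): name is "scene" or "top" or "wrist"; returns (picture, depth): 400x640x3 uint8, red, green, blue; 400x640 float32, mm along the optical axis (not along the pixel's ray), 0 where there is no reading.
- arm.camera_model(name): a dict with "fx", "fy", "cx", "cy" (pixels), "cam_to_world" (4x4, takes a point from camera to world coordinates). Camera axes: x right, y down, z forward; pixel columns grow to the right and rows downward; lengths in mm; the calibration is good to about 2 mm. A picture is of the moment at which its call begins: read the wrist's pose just before it. camera_model takes no time and is no camera call; for the wrist camera it gives the pose at the moment of the call.
- arm.job_done(): hands the job in; it is judged then, once.
Trained networks look in the newest picture that a camera, given by its name, has taken for a name from the list of things; names that differ only in an ending like _2 or _b are one class to them, and where a whole thing is asked for, a point or a joint stands for the part that bears it (a point fixed in the world has none). Each returns a list of dicts, best first, with "score" (0 to 1); they miss things now and then, are a little off and sometimes report something else, mostly with a low value. They report only what shows in the picture. A call takes as long as a camera call. They do not tell look-alikes from the thing itself.
- arm.boxes_of(camera, thing): "rect" ([left, top, width, height] in pixels, round what is visible of it).
The state is a dict: "clock": time; "joints": joint angles; "joint_vel": joint speeds; "joint_efforts": joint torques, N m; "position": TCP position; "ee_rot": TCP orientation; "contact_force": force on the tool from outside, world axes, zero at the start; "wrist_torque": the same for the moment, N m; "gripper_width": finger opening in mm; "grasp_force": force on a finger pad.
Only numpy, scipy, OpenCV 4.12 (cv2) and the standard library are available. Lean on these libraries where they do the work, as an engineer would, in place of code of your own. Each camera call takes 0.05 s, during which the arm holds its last target. There are 200 camera calls.

## Working session

There is one attempt and no reset: what is moved stays moved. The work goes in short steps, Python scripts to look and compute and a tool call to move; the robot and the scene stay as the last step left them, time stands still between calls to the robot, and variables do not carry over. Pictures are saved under pics/ and viewed, at most 10 in all, crops included, and the job is handed in when it is done.

Besides the shell and the picture viewer there is one more tool, called after ">>>" as name([rows], argument=value, ...), one row to a line, values as JSON. send_rows: Moves the arm, as the interface text tells. Its arguments: {"type":"object","properties":{"targets":{"type":"array"}},"required":["targets"]}

```bash
mkdir -p pics; ls; python3 - <<'E'
from bench import arm
import cv2,numpy as np,pickle
s=arm.read_state();print(s['clock'],s['position'],s['ee_rot'],s['gripper_width'])
D={}
for n in ("scene","top"):
    im,d=arm.get_image(n);m=arm.camera_model(n);D[n]=(im,d,m)
    cv2.imwrite(f"pics/{n}1.png",im[:,:,::-1])
    for t in ("cover","junction_box","stand","wax_tin"):
        print(n,t,[(round(r['score'],2),np.round(r['rect']).tolist()) for r in arm.boxes_of(n,t)][:4])
pickle.dump(D,open('d1.pkl','wb'))
E
```

```text
pics
0.0 [248.16851832 572.87584004 190.30493563] [ 9.79163567e-01 -2.03070115e-01 -1.75239796e-04  1.09830234e-03] 85.36586110870431
scene cover [(0.87, [322.0, 296.0, 70.0, 50.0]), (0.61, [290.0, 185.0, 50.0, 40.0])]
scene junction_box [(0.61, [266.0, 154.0, 35.0, 30.0])]
scene stand [(0.73, [298.0, 214.0, 39.0, 16.0]), (0.43, [330.0, 212.0, 6.0, 8.0]), (0.36, [290.0, 185.0, 47.0, 39.0])]
scene wax_tin [(0.84, [257.0, 203.0, 36.0, 30.0])]
top cover [(0.82, [288.0, 177.0, 39.0, 36.0]), (0.62, [437.0, 234.0, 32.0, 37.0])]
top junction_box [(0.56, [188.0, 160.0, 38.0, 35.0])]
top stand [(0.53, [290.0, 179.0, 39.0, 33.0])]
top wax_tin [(0.91, [284.0, 219.0, 32.0, 25.0]), (0.62, [189.0, 158.0, 39.0, 36.0])]
```

```bash
python3 - <<'E'
import cv2
a=cv2.imread('pics/scene1.png');b=cv2.imread('pics/top1.png')
import numpy as np
c=np.vstack([cv2.resize(a[130:360,200:460],(680,600))[:300],cv2.resize(b[120:290,160:500],(680,340))[:300]])
c=np.vstack([cv2.resize(a[140:240,230:430],(600,300),interpolation=2),cv2.resize(b[140:280,170:490],(600,263),interpolation=2)])
cv2.imwrite('pics/c1.png',c)
E
```

```text
(no output)
```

View pics/top1.png

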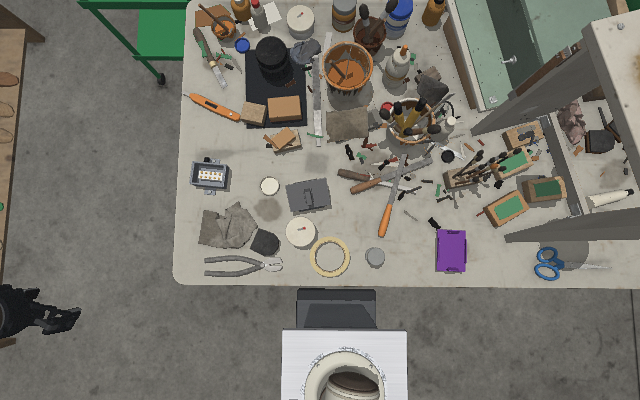

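View pics/c1.png

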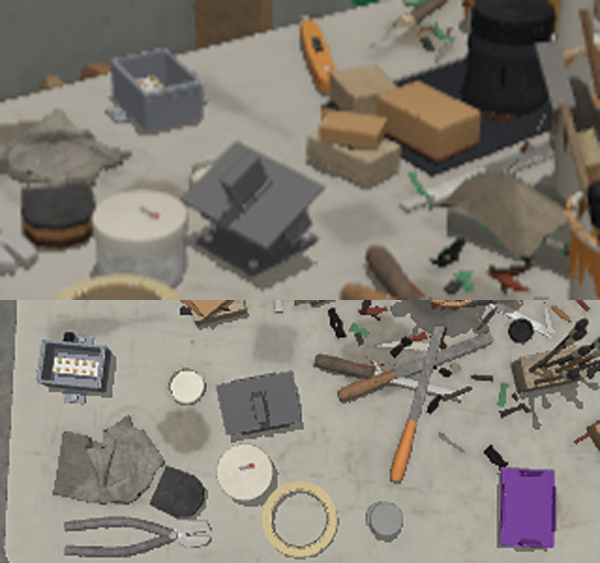

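The top view shows the grey cover on its stand at about (308,195). The box is at (210,174), the tin at (300,232) and the purple look-alike at (452,252). Next I'll fit the geometry from depth.

```bash
cat > h.py <<'E'
import numpy as np,cv2
def cloud(d,m,rect):
    l,t,w,h=rect;v,u=np.mgrid[t:t+h,l:l+w];z=d[t:t+h,l:l+w].astype(float);k=z>0
    u,v,z=u[k],v[k],z[k];P=np.c_[(u-m['cx'])/m['fx']*z,(v-m['cy'])/m['fy']*z,z,np.ones(len(z))]
    return (P@np.array(m['cam_to_world']).T)[:,:3],np.c_[u,v]
def plane(P,tol=2.5,n=400,up=None):
    r=np.random.default_rng(0);best=None
    for _ in range(n):
        a,b,c=P[r.choice(len(P),3,False)];q=np.cross(b-a,c-a);L=np.linalg.norm(q)
        if L<1e-6: continue
        q/=L
        if up is not None and abs(q@up)<.97: continue
        k=abs((P-a)@q)<tol
        if best is None or k.sum()>best.sum():best=k
    for _ in range(3):
        c=P[best].mean(0);q=np.linalg.svd(P[best]-c)[2][2];q*=np.sign(q[2]);best=abs((P-c)@q)<tol
    return c,q,best
E
python3 - <<'E'
import pickle;from h import *
D=pickle.load(open('d1.pkl','rb'))
for n,r in(("top",(284,172,50,46)),("scene",(288,183,54,48))):
    im,d,m=D[n];P,uv=cloud(d,m,r);print(n,m['fx'],np.round(np.array(m['cam_to_world'])[:3,3]),d[195,308])
    Q=P[P[:,2]>30];up=np.array([-.42,0,.9]);c,q,k=plane(Q,up=None)
    print(c.round(1),q.round(3),k.sum(),len(Q),np.degrees(np.arccos(q[2])))
    ex=-(np.array([0,0,1])-q[2]*q);ex/=-np.linalg.norm(ex);ey=np.cross(q,ex)
    L=(Q-c)@np.c_[ex,ey,q];p=L[k];print(ex.round(3),p.min(0),p.max(0));rr=cv2.minAreaRect(p[:,:2].astype(np.float32));print(rr)
    rib=L[(L[:,2]>20)];print('rib',len(rib),rib.mean(0),rib.max(0))
for n,r in(("top",(180,150,56,50)),("scene",(262,150,45,40))):
    im,d,m=D[n];P,uv=cloud(d,m,r);k=(P[:,2]>34)&(P[:,2]<48);print(n,k.sum(),P[k].mean(0),cv2.minAreaRect(P[k][:,:2].astype(np.float32)))
im,d,m=D['top'];P,_=cloud(d,m,(280,215,42,34));k=P[:,2]>42;print('tin',P[k].mean(0),P[k].min(0),P[k].max(0))
P,_=cloud(d,m,(180,20,200,230));k=P[:,2]>60
E
```

```text
top 382.1421950962023 [ 362.   50. 1007.] 932.9638
[491.7  94.3  52.3] [-0.42  -0.082  0.904] 895 1151 25.350111679562566
[0.887 0.173 0.428] [-37.30479081 -51.54924189  -2.45866571] [35.31279987 52.29802052  2.49923084]
((-1.0959815979003906, 0.3509483337402344), (72.57302856445312, 103.79224395751953), 0.46742430329322815)
rib 88 [-4.88163002  3.01945981 28.44713883] [17.08664905 39.4546639  33.74291247]
scene 471.64852969089947 [ -28. -741.  638.] 1125.5541
[488.2  89.   50.5] [-0.408 -0.084  0.909] 675 1078 24.64168632333644
[0.89  0.183 0.417] [-33.66104406 -47.54489278  -2.46323738] [39.39048769 58.15573945  2.4584177 ]
((2.9002037048339844, 5.281230926513672), (105.75152587890625, 72.87022399902344), 89.8261489868164)
rib 147 [-21.42818974   7.68181106  27.27763302] [19.89643635 38.99182874 34.47127872]
top 258 [545.10904481 353.47055948  39.26194908] ((545.3653564453125, 353.76715087890625), (91.5976791381836, 60.63960647583008), 84.16022491455078)
scene 175 [544.09674074 350.81846796  38.51737208] ((543.6284790039062, 353.1089782714844), (97.12965393066406, 61.923561096191406), 83.94049072265625)
tin [398.37955944 112.4418977   51.92892022] [361.76470133  75.22557725  42.24826777] [434.20027839 150.21504219  57.61665193]
```

```bash
cat > plan.py <<'E'
import numpy as np,json
from scipy.spatial.transform import Rotation as R
def plan(p0,R0,p1,R1,n,g):
    rv=(R0.inv()*R1).as_rotvec(degrees=True)/n;p=np.array(p0,float);Rc=R0;rows=[]
    for i in range(n):
        s=np.round(Rc.inv().apply(np.array(p0)+(np.array(p1)-p0)*(i+1)/n-p)/10,2);t=np.round(rv,2)
        p=p+Rc.apply(s*10);Rc=Rc*R.from_rotvec(t,degrees=True)
        rows.append(dict(gripper=g,x=s[0],y=s[1],z=s[2],ax=t[0],ay=t[1],az=t[2]))
    for i in range(0,n,5):print(json.dumps(rows[i:i+5]).replace(' ',''))
    print('end err',np.round(np.array(p1)-p,2),(Rc.inv()*R1).magnitude()*57.3)
def cover_rot(yaw,tilt): # tool rot: x up the fall line, z = -normal
    y=np.radians(yaw);t=np.radians(tilt)
    ex=np.array([np.cos(t)*np.cos(y),np.cos(t)*np.sin(y),np.sin(t)]);q=np.array([-np.sin(t)*np.cos(y),-np.sin(t)*np.sin(y),np.cos(t)])
    return R.from_matrix(np.c_[ex,-np.cross(q,ex),-q]),q
E
python3 - <<'E'
from plan import *
from bench import arm
s=arm.read_state()
Rg,q=cover_rot(11.2,25);top=np.array([490.4,94.6,51.8])
print(q);plan([248.4,573.5,191.4],R.from_quat(s['ee_rot']),top+q*110,Rg,15,-1)
E
```

```text
[-0.41456956 -0.08208698  0.90630779]
[{"gripper":-1,"x":2.49,"y":2.46,"z":0.27,"ax":0.5,"ay":1.62,"az":-2.27},{"gripper":-1,"x":2.39,"y":2.57,"z":0.31,"ax":0.5,"ay":1.62,"az":-2.27},{"gripper":-1,"x":2.27,"y":2.66,"z":0.36,"ax":0.5,"ay":1.62,"az":-2.27},{"gripper":-1,"x":2.16,"y":2.75,"z":0.39,"ax":0.5,"ay":1.62,"az":-2.27},{"gripper":-1,"x":2.03,"y":2.83,"z":0.43,"ax":0.5,"ay":1.62,"az":-2.27}]
[{"gripper":-1,"x":1.91,"y":2.92,"z":0.46,"ax":0.5,"ay":1.62,"az":-2.27},{"gripper":-1,"x":1.78,"y":3.0,"z":0.49,"ax":0.5,"ay":1.62,"az":-2.27},{"gripper":-1,"x":1.64,"y":3.07,"z":0.51,"ax":0.5,"ay":1.62,"az":-2.27},{"gripper":-1,"x":1.5,"y":3.13,"z":0.53,"ax":0.5,"ay":1.62,"az":-2.27},{"gripper":-1,"x":1.37,"y":3.2,"z":0.54,"ax":0.5,"ay":1.62,"az":-2.27}]
[{"gripper":-1,"x":1.22,"y":3.25,"z":0.54,"ax":0.5,"ay":1.62,"az":-2.27},{"gripper":-1,"x":1.08,"y":3.3,"z":0.56,"ax":0.5,"ay":1.62,"az":-2.27},{"gripper":-1,"x":0.92,"y":3.35,"z":0.55,"ax":0.5,"ay":1.62,"az":-2.27},{"gripper":-1,"x":0.78,"y":3.38,"z":0.54,"ax":0.5,"ay":1.62,"az":-2.27},{"gripper":-1,"x":0.63,"y":3.42,"z":0.54,"ax":0.5,"ay":1.62,"az":-2.27}]
end err [ 0.02 -0.    0.02] 0.08893791439001168
```

>>> send_rows([
  {"gripper":-1,"x":2.5,"y":2.5,"z":0.3,"ax":0.5,"ay":1.6,"az":-2.3},
  {"gripper":-1,"x":2.4,"y":2.6,"z":0.3,"ax":0.5,"ay":1.6,"az":-2.3},
  {"gripper":-1,"x":2.3,"y":2.7,"z":0.35,"ax":0.5,"ay":1.6,"az":-2.3},
  {"gripper":-1,"x":2.15,"y":2.75,"z":0.4,"ax":0.5,"ay":1.6,"az":-2.3},
  {"gripper":-1,"x":2.0,"y":2.8,"z":0.4,"ax":0.5,"ay":1.6,"az":-2.3},
])

```text
clock: 0.92
position: [314.1, 408.7, 178.1]
ee_rot: [0.992, -0.102, 0.073, -0.007]
contact_force: [0.6, 0.1, 0.4]
gripper_width: 85.6
grasp_force: 0.0
```

>>> send_rows([
  {"gripper":-1,"x":1.9,"y":2.9,"z":0.45,"ax":0.5,"ay":1.6,"az":-2.3},
  {"gripper":-1,"x":1.8,"y":3.0,"z":0.5,"ax":0.5,"ay":1.6,"az":-2.3},
  {"gripper":-1,"x":1.65,"y":3.1,"z":0.5,"ax":0.5,"ay":1.6,"az":-2.3},
  {"gripper":-1,"x":1.5,"y":3.1,"z":0.5,"ax":0.5,"ay":1.6,"az":-2.3},
  {"gripper":-1,"x":1.35,"y":3.2,"z":0.55,"ax":0.5,"ay":1.6,"az":-2.3},
])

```text
clock: 1.33
position: [380.1, 246.7, 165.2]
ee_rot: [0.989, -0.001, 0.145, -0.015]
contact_force: [1.1, -1.0, -0.0]
gripper_width: 85.4
grasp_force: 0.0
```

>>> send_rows([
  {"gripper":-1,"x":1.2,"y":3.25,"z":0.55,"ax":0.5,"ay":1.6,"az":-2.3},
  {"gripper":-1,"x":1.1,"y":3.3,"z":0.55,"ax":0.5,"ay":1.6,"az":-2.3},
  {"gripper":-1,"x":0.9,"y":3.35,"z":0.55,"ax":0.5,"ay":1.6,"az":-2.3},
  {"gripper":-1,"x":0.8,"y":3.4,"z":0.55,"ax":0.5,"ay":1.6,"az":-2.3},
  {"gripper":-1,"x":0.6,"y":3.4,"z":0.55,"ax":0.5,"ay":1.6,"az":-2.3},
])

```text
clock: 1.75
position: [446.1, 84.2, 151.7]
ee_rot: [0.971, 0.101, 0.215, -0.021]
contact_force: [0.5, 0.4, -0.2]
gripper_width: 85.0
grasp_force: 0.0
```

>>> send_rows([
  {"gripper":-1,"x":0,"y":0,"z":0,"ax":0,"ay":0,"az":0},
  {"gripper":-1,"x":0,"y":0,"z":0,"ax":0,"ay":0,"az":0},
  {"gripper":-1,"x":0,"y":0,"z":0,"ax":0,"ay":0,"az":0},
])

```text
clock: 2.0
position: [446.5, 85.8, 151.7]
ee_rot: [0.972, 0.099, 0.214, -0.021]
contact_force: [0.2, 0.3, 0.6]
gripper_width: 85.3
grasp_force: 0.0
```

```bash
python3 - <<'E'
from plan import *;from h import *
from bench import arm
s=arm.read_state();m=arm.camera_model('wrist');im,d=arm.get_image('wrist')
Rg,q0=cover_rot(11.2,25);Rn=R.from_quat(s['ee_rot'])
print(s['clock'],s['position'],np.array([490.4,94.6,51.8])+q0*110,(Rn.inv()*Rg).as_rotvec(degrees=True))
cv2.imwrite('pics/w1.png',im[:,:,::-1]);np.savez('w1.npz',im=im,d=d,T=m['cam_to_world'],k=[m['fx'],m['fy'],m['cx'],m['cy']])
print(arm.boxes_of('wrist','cover')[:2])
P,uv=cloud(d,m,(0,0,640,400));g=np.linalg.norm(P[:,:2]-[490,95],axis=1)<75
Q=P[g&(P[:,2]>22)&(P[:,2]<110)];c,q,k=plane(Q,1.5,up=q0);print(c,q,k.sum(),len(Q),np.degrees(np.arccos(q[2])))
ex=np.array([0,0,1])-q[2]*q;ex/=np.linalg.norm(ex);ey=np.cross(q,ex);M=np.c_[ex,ey,q];L=(Q-c)@M
r=cv2.minAreaRect(L[k][:,:2].astype(np.float32));print(r,'yaw',np.degrees(np.arctan2(ex[1],ex[0])),'ctr',c+M@[*r[0],0])
rb=L[(abs(L[:,2]-30)<3)&(abs(L[:,1])<25)];print('rib',len(rb),rb.min(0),rb.max(0),cv2.minAreaRect(rb[:,:2].astype(np.float32)))
E
```

```text
2.0 [446.50927315  85.75899675 151.7419138 ] [444.79734811  85.57043177 151.49385657] [-0.11616956  0.16268613  0.35918664]
[{'rect': [255.3, 147.7, 122.0, 81.5], 'score': 0.67}]
[492.45502442  93.55858805  53.86012809] [-0.41298611 -0.08258222  0.90698547] 7347 9666 24.907965151948673
((-2.0351524353027344, 0.10629653930664062), (71.99716186523438, 103.84626007080078), 0.03154473006725311) yaw 11.307930737208306 ctr [490.62416049  93.30088266  53.00299942]
rib 954 [-70.75206974  -6.9165908   27.00087189] [15.95617724 24.98620559 32.93106083] ((-26.555994033813477, 7.441556930541992), (25.08163833618164, 86.62329864501953), 82.92549896240234)
```

View pics/w1.png

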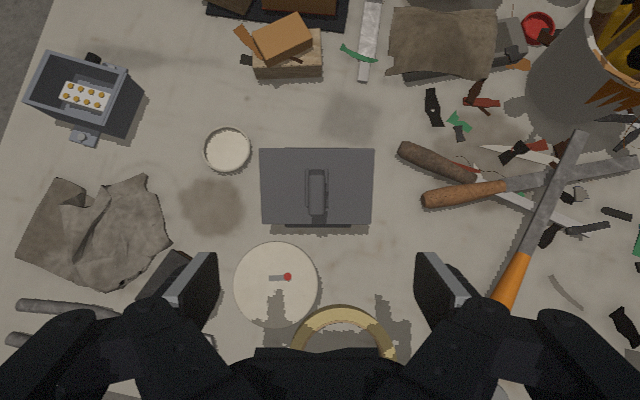

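The wrist view shows the cover at (317,186) with its rib in the middle, the tin at (275,285) and the box at (85,90). The way in is clear.

```bash
python3 - <<'E'
from plan import *;from bench import arm
s=arm.read_state();Rg,q=cover_rot(11.3,25);print(s['position'],s['clock'])
plan(s['position'],R.from_quat(s['ee_rot']),np.array([490.6,93.8,52.6])+3*q,Rg,5,-1)
E
```

```text
[446.36923632  87.08366265 151.70893218] 2.1
[{"gripper":-1,"x":-0.02,"y":0.05,"z":2.11,"ax":-0.03,"ay":0.03,"az":0.08},{"gripper":-1,"x":-0.02,"y":0.04,"z":2.12,"ax":-0.03,"ay":0.03,"az":0.08},{"gripper":-1,"x":-0.03,"y":0.05,"z":2.11,"ax":-0.03,"ay":0.03,"az":0.08},{"gripper":-1,"x":-0.02,"y":0.04,"z":2.12,"ax":-0.03,"ay":0.03,"az":0.08},{"gripper":-1,"x":-0.03,"y":0.04,"z":2.11,"ax":-0.03,"ay":0.03,"az":0.08}]
end err [ 0.02 -0.02 -0.  ] 0.027130618738699652
```

>>> send_rows([
  {"gripper":-1,"x":-0.02,"y":0.02,"z":2.1,"ax":0,"ay":0,"az":0.1},
  {"gripper":-1,"x":-0.02,"y":0.02,"z":2.1,"ax":0,"ay":0,"az":0.1},
  {"gripper":-1,"x":-0.02,"y":0.02,"z":2.1,"ax":0,"ay":0,"az":0.1},
  {"gripper":-1,"x":-0.02,"y":0.02,"z":2.1,"ax":0,"ay":0,"az":0},
  {"gripper":-1,"x":-0.02,"y":0.02,"z":1.4,"ax":0,"ay":0,"az":0},
])

```text
clock: 2.52
position: [463.2, 94.1, 98.4]
ee_rot: [0.975, 0.095, 0.199, -0.008]
contact_force: [0.3, -0.7, -0.4]
gripper_width: 85.2
grasp_force: 0.0
```

>>> send_rows([
  {"gripper":-1,"x":0,"y":0,"z":0.7,"ax":0,"ay":0,"az":0},
  {"gripper":-1,"x":0,"y":0,"z":0,"ax":0,"ay":0,"az":0},
  {"gripper":-1,"x":0,"y":0,"z":0,"ax":0,"ay":0,"az":0},
])

```text
clock: 2.77
position: [463.0, 94.0, 96.6]
ee_rot: [0.976, 0.095, 0.198, -0.006]
contact_force: [0.1, -0.7, -0.3]
gripper_width: 85.5
grasp_force: 0.0
```

```bash
python3 - <<'E'
from plan import *;from h import *
from bench import arm
s=arm.read_state();m=arm.camera_model('wrist');im,d=arm.get_image('wrist')
Rg,q0=cover_rot(11.3,25);Rn=R.from_quat(s['ee_rot'])
c0=np.array([490.6,93.8,52.6])
print(s['position'],Rg.inv().apply(s['position']-c0),(Rn.inv()*Rg).as_rotvec(degrees=True),s['contact_force'])
cv2.imwrite('pics/w2.png',im[:,:,::-1])
P,uv=cloud(d,m,(0,0,640,400));g=np.linalg.norm(P[:,:2]-[490,95],axis=1)<75
L=Rg.inv().apply(P-c0);k=g&(abs(L[:,2])<3)&(abs(L[:,0])<45)&(abs(L[:,1])<60)
print('plate z',np.median(L[k,2]),cv2.minAreaRect(L[k][:,:2].astype(np.float32)),k.sum())
r=(L[:,2]<-27)&(L[:,2]>-34)&(abs(L[:,1])<20)&(abs(L[:,0])<30);print('rib',r.sum(),L[r].min(0) if r.any() else '',L[r].max(0) if r.any() else '')
E
```

```text
[463.03271629  94.00316364  96.59403469] [ -5.87135012  -5.6009282  -51.27990197] [1.50950026 2.23209485 0.10693212] [ 0.09648805 -0.68284468 -0.28100087]
plate z -0.41491315958283553 ((0.09009933471679688, 0.3177909851074219), (104.15957641601562, 72.33751678466797), 89.86305236816406) 11509
rib 1049 [-16.98706668  -6.08753268 -32.33015407] [ 18.18002422   7.41662017 -27.02665336]
```

View pics/w2.png

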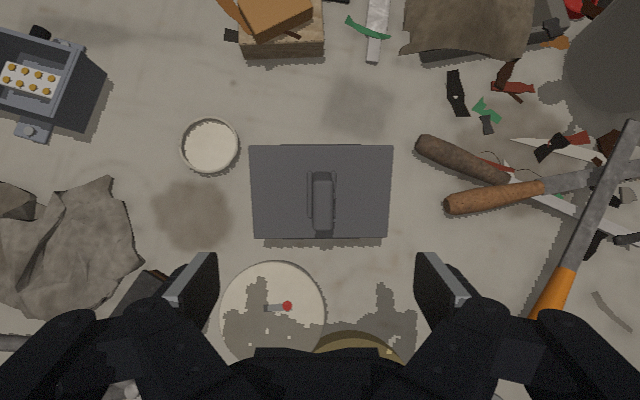

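```bash
python3 - <<'E'
from bench import arm
import numpy as np
s=arm.read_state();print(s['joints'].round(3) if hasattr(s['joints'],'round') else s['joints'],s['joint_efforts'],s['position'],s['ee_rot'],s['wrist_torque'])
print([a for a in dir(arm) if a[0]!='_'])
E
```

```text
[ 0.483  0.039 -1.068  0.999 -0.161  0.314] [ 4.11254237e-02 -1.50104499e+01  1.32150954e+01  1.22086912e+00
  1.93264447e-01 -4.84728407e-04] [463.0283887   93.83840206  96.74676974] [ 0.97565595  0.09440022  0.19784425 -0.00645984] [-0.12098921  0.74183923 -0.01160614]
['IKError', 'boxes_of', 'camera_model', 'get_image', 'job_done', 'read_state']
```

Joints 3 and 5 are at their limits, so the full 25° tilt can't be held on this path. I'll back off with less tilt and collect joint/pose pairs to fit the arm's kinematics.

>>> send_rows([
  {"gripper":-1,"x":0,"y":0,"z":-1.0,"ax":0,"ay":-6,"az":0},
  {"gripper":-1,"x":0,"y":0,"z":-1.0,"ax":0,"ay":-6,"az":0},
  {"gripper":-1,"x":0,"y":0,"z":0,"ax":0,"ay":0,"az":0},
  {"gripper":-1,"x":0,"y":0,"z":0,"ax":0,"ay":0,"az":0},
])

```text
clock: 3.15
position: [484.8, 75.1, 114.9]
ee_rot: [0.979, 0.086, 0.186, 0.017]
contact_force: [0.1, -0.1, 0.2]
gripper_width: 85.2
grasp_force: 0.0
```

```bash
python3 -c "
from bench import arm
s=arm.read_state();print([list(map(float,s[k].round(4))) for k in ('joints','position','ee_rot')])"
```

```text
[[0.5616, 0.0533, -0.922, 0.6378, -0.3356, 0.6055], [484.7684, 75.1047, 114.867], [0.9786, 0.0857, 0.1862, 0.0166]]
```

>>> send_rows([
  {"gripper":-1,"x":2.5,"y":0,"z":0,"ax":0,"ay":-5,"az":0},
  {"gripper":-1,"x":2.5,"y":0,"z":0,"ax":0,"ay":-5,"az":0},
  {"gripper":-1,"x":0,"y":0,"z":0,"ax":0,"ay":0,"az":0},
  {"gripper":-1,"x":0,"y":0,"z":0,"ax":0,"ay":0,"az":0},
])

```text
clock: 3.48
position: [527.8, 75.3, 130.2]
ee_rot: [0.988, 0.08, 0.126, 0.03]
contact_force: [-0.6, 0.7, -0.5]
gripper_width: 85.2
grasp_force: 0.0
```

```bash
python3 -c "
from bench import arm
s=arm.read_state();print([list(map(float,s[k].round(4))) for k in ('joints','position','ee_rot')])"
```

```text
[[0.544, 0.1606, -0.611, 0.2872, -0.6183, 0.9683], [527.7699, 75.3264, 130.2179], [0.9884, 0.0798, 0.1256, 0.0298]]
```

```bash
cat > kin.py <<'E'
import numpy as np
from scipy.spatial.transform import Rotation as R
from scipy.optimize import least_squares
lo=np.array([-3.14,-1.21,-1.07,-3.16,-2.99,-3.1]);hi=np.array([3.14,2.06,1.41,2.05,-.16,3.1])
DATA=[([1.421,.385,.008,0,-1.194,-.259],[248.409,573.491,191.412],[.979164,-.20307,-.000175,.001098]),
([0.483,0.039,-1.068,0.999,-0.161,0.314],[463.03,93.92,96.67],[.975656,.0944,.197844,-.00646]),
([0.5616,0.0533,-0.922,0.6378,-0.3356,0.6055],[484.7684,75.1047,114.867],[0.9786,0.0857,0.1862,0.0166]),
([0.544,0.1606,-0.611,0.2872,-0.6183,0.9683],[527.7699,75.3264,130.2179],[0.9884,0.0798,0.1256,0.0298])]
def rots(j,s):
    Ra=R.from_euler('z',j[0]);Rb=Ra*R.from_euler('y',j[1]);Rc=Rb*R.from_euler('y',-j[2])
    Rd=Rc*R.from_euler('x',s[0]*j[3]);Re=Rd*R.from_euler('y',-j[4]);Rf=Re*R.from_euler('x',s[1]*j[5]);return Ra,Rb,Rc,Rd,Re,Rf
def fk(j,g,s,C):
    Ra,Rb,Rc,Rd,Re,Rf=rots(j,s)
    a1,d,h,L2,e,L3,Lt,b=g
    # b: forearm-perp offset ; e: upper-arm perp offset
    p=Ra.apply([a1,d,h])+Rb.apply([0,0,L2])+Rc.apply([L3,0,e])+Rf.apply([Lt,0,0])+Re.apply([0,b,0])
    return p,Rf*C
E
python3 - <<'E'
from kin import *
import itertools
for s in itertools.product((1,-1),(1,-1)):
    Cs=[rots(j,s)[5].inv()*R.from_quat(q) for j,p,q in DATA];C=R.concatenate(Cs).mean();err=[(C.inv()*c).magnitude()*57.3 for c in Cs]
    f=lambda g:np.concatenate([fk(j,g,s,C)[0]-p for j,p,q in DATA]+[1e-2*(g-[50,0,300,300,0,300,200,0])])
    r=least_squares(f,[50,0,300,300,0,300,200,0.])
    print(s,np.round(err,2),r.x.round(1),np.round(r.fun[:12],1));print(C.as_matrix().round(2).tolist())
E
```

```text
(1, 1) [168.3   11.71   3.76   0.41] [ 448.7  -70.1 -498.8  305.6  155.3  -31.1 -239.9  -89.6] [ -2.2 -12.2 -11.3 -11.4 -27.5  -5.5   3.1   8.4  -2.5  17.2  25.9  19.3]
[[-0.12, -0.3, 0.95], [0.76, -0.65, -0.12], [0.65, 0.7, 0.3]]
(1, -1) [53.62 61.83 19.63 25.1 ] [ 448.7  -70.1 -498.8  305.6  155.3  -31.1 -239.9  -89.6] [ -2.2 -12.2 -11.3 -11.4 -27.5  -5.5   3.1   8.4  -2.5  17.2  25.9  19.3]
[[-0.12, -0.23, 0.97], [-0.61, -0.75, -0.26], [0.79, -0.61, -0.05]]
(-1, 1) [79.24 13.6  19.84 61.42] [ 4.900e+00 -3.000e-01  1.790e+02  5.496e+02 -5.700e+00  4.247e+02
  3.351e+02 -1.599e+02] [ 0.1 -0.1  0.2 -0.2 -0.2  0.4  0.2  0.3 -0.2  0.   0.1 -0.4]
[[0.0, -0.0, 1.0], [-0.65, -0.76, -0.0], [0.76, -0.65, -0.0]]
(-1, -1) [0.09 0.05 0.03 0.03] [ 4.900e+00 -3.000e-01  1.790e+02  5.496e+02 -5.700e+00  4.247e+02
  3.351e+02 -1.599e+02] [ 0.1 -0.1  0.2 -0.2 -0.2  0.4  0.2  0.3 -0.2  0.   0.1 -0.4]
[[0.0, -0.0, 1.0], [-1.0, 0.0, 0.0], [-0.0, -1.0, -0.0]]
```

```bash
cat >> kin.py <<'E'
S=(-1,-1);C0=R.from_matrix([[0,0,1],[-1,0,0],[0,-1,0]])
def _fit():
    f=lambda g:np.concatenate([fk(j,g,S,C0)[0]-p for j,p,q in DATA]);return least_squares(f,[5,0,179,550,-6,425,335,-160.]).x
G=_fit()
def ik(p,Rt,j0):
    def f(j):
        a,b=fk(j,G,S,C0);return np.r_[(a-p)/1.,(b.inv()*Rt).as_rotvec()*300]
    j0=np.clip(j0,lo+.01,hi-.01);r=least_squares(f,j0,bounds=(lo,hi));return r.x,np.sqrt((r.fun**2).sum())
E
python3 - <<'E'
from kin import *;from plan import cover_rot
rng=np.random.default_rng(1)
c0=np.array([490.6,93.9,52.7]);q=cover_rot(11.3,25)[1];gp=c0+22*q
for flip in (0,1):
  for tilt in (25,20,15,10,5,0):
    Rt,qt=cover_rot(11.3,tilt);Rt=Rt*R.from_euler('z',np.pi*flip);sol=[]
    for up in (0,120):
      best={}
      for i in range(25):
        x,e=ik(gp-19*qt*(1)+q*up,Rt,rng.uniform(lo,hi))
        if e<.5: best[tuple(np.round(x,1))]=x.round(2).tolist()
      print(flip,tilt,up,list(best.values()))
E
```

```text
0 25 0 []
0 25 120 [[0.67, -0.14, -0.94, 0.48, -0.42, 0.69]]
0 20 0 []
0 20 120 [[0.67, -0.1, -0.82, 0.3, -0.56, 0.87]]
0 15 0 [[0.57, 0.21, -0.81, 0.3, -0.33, 0.92]]
0 15 120 [[0.64, -0.05, -0.71, 0.18, -0.68, 1.0]]
0 10 0 [[0.56, 0.24, -0.68, 0.13, -0.49, 1.1]]
0 10 120 [[0.61, -0.01, -0.62, 0.1, -0.8, 1.09]]
0 5 0 [[0.54, 0.27, -0.59, 0.05, -0.63, 1.19]]
0 5 120 [[0.59, 0.04, -0.54, 0.04, -0.91, 1.16]]
0 0 0 [[0.52, 0.31, -0.5, 0.0, -0.76, 1.25]]
0 0 120 [[0.56, 0.09, -0.47, -0.0, -1.01, 1.21]]
1 25 0 []
1 25 120 [[0.67, -0.14, -0.94, 0.48, -0.42, -2.45]]
1 20 0 []
1 20 120 [[0.67, -0.1, -0.82, 0.3, -0.56, -2.27]]
1 15 0 [[0.57, 0.21, -0.81, 0.3, -0.33, -2.22]]
1 15 120 [[0.64, -0.05, -0.71, 0.18, -0.68, -2.14]]
1 10 0 [[0.56, 0.24, -0.68, 0.13, -0.49, -2.05]]
1 10 120 [[0.61, -0.01, -0.62, 0.1, -0.8, -2.05]]
1 5 0 [[0.54, 0.27, -0.59, 0.05, -0.63, -1.95]]
1 5 120 [[0.59, 0.04, -0.54, 0.04, -0.91, -1.98]]
1 0 0 [[0.52, 0.31, -0.5, 0.0, -0.76, -1.9]]
1 0 120 [[0.56, 0.09, -0.47, 0.0, -1.01, -1.93]]
```

```bash
python3 - <<'E'
from kin import *;from plan import *;from bench import arm
s=arm.read_state();c0=np.array([490.6,93.9,52.7]);q=cover_rot(11.3,25)[1];gp=c0+23*q
Rt,qt=cover_rot(11.3,14);j=s['joints']
for up in (70,40,20,0): j,e=ik(gp-19*qt+q*up,Rt,j);print(up,j.round(2),round(e,2))
R2,q2=cover_rot(-5.84,-11);c=np.array([545.2,353.6,44])+[0,0,23]
for up in (100,50,25,0,-3):
    for t in range(3):
        j,e=ik(c-19*q2+[0,0,up],R2,j)
    print('box',up,j.round(2),round(e,2))
p0=s['position'];R0=R.from_quat(s['ee_rot']);print(p0)
A=gp-19*qt+q*70;B=gp-19*qt;print('A',A,'B',B)
plan(p0,R0,A,Rt,5,-1);plan(A,Rt,B,Rt,5,-1)
E
```

```text
70 [ 0.61  0.06 -0.73  0.18 -0.57  1.02] 0.0
40 [ 0.59  0.12 -0.75  0.2  -0.48  1.  ] 0.0
20 [ 0.58  0.16 -0.77  0.22 -0.42  0.99] 0.0
0 [ 0.57  0.21 -0.78  0.25 -0.37  0.97] 0.0
box 100 [ 0.75  0.54  0.2  -0.15 -1.35  0.76] 0.0
box 50 [ 0.75  0.58  0.14 -0.15 -1.26  0.78] 0.0
box 25 [ 0.75  0.6   0.11 -0.15 -1.21  0.78] 0.0
box 0 [ 0.75  0.63  0.09 -0.16 -1.16  0.79] 0.0
box -3 [ 0.75  0.63  0.08 -0.16 -1.16  0.79] 0.0
[527.76987044  75.3264115  130.21787036]
A [456.56582438  87.09930064 118.5510054 ] B [485.57562075  92.89602996  55.1094603 ]
[{"gripper":-1,"x":-1.38,"y":-0.46,"z":-0.14,"ax":1.01,"ay":-0.01,"az":-0.29},{"gripper":-1,"x":-1.38,"y":-0.48,"z":-0.14,"ax":1.01,"ay":-0.01,"az":-0.29},{"gripper":-1,"x":-1.37,"y":-0.48,"z":-0.13,"ax":1.01,"ay":-0.01,"az":-0.29},{"gripper":-1,"x":-1.37,"y":-0.49,"z":-0.11,"ax":1.01,"ay":-0.01,"az":-0.29},{"gripper":-1,"x":-1.37,"y":-0.5,"z":-0.11,"ax":1.01,"ay":-0.01,"az":-0.29}]
end err [-0.02  0.04  0.03] 0.023618828530837993
[{"gripper":-1,"x":0.27,"y":-0.0,"z":1.37,"ax":0.0,"ay":0.0,"az":0.0},{"gripper":-1,"x":0.26,"y":0.0,"z":1.38,"ax":0.0,"ay":0.0,"az":0.0},{"gripper":-1,"x":0.27,"y":-0.0,"z":1.37,"ax":0.0,"ay":0.0,"az":0.0},{"gripper":-1,"x":0.27,"y":0.0,"z":1.38,"ax":0.0,"ay":0.0,"az":0.0},{"gripper":-1,"x":0.27,"y":-0.0,"z":1.37,"ax":0.0,"ay":0.0,"az":0.0}]
end err [-0.04 -0.01 -0.02] 2.4849913793367767e-17
```

>>> send_rows([
  {"gripper":-1,"x":-1.38,"y":-0.46,"z":-0.14,"ax":1.0,"ay":0,"az":-0.3},
  {"gripper":-1,"x":-1.38,"y":-0.48,"z":-0.14,"ax":1.0,"ay":0,"az":-0.3},
  {"gripper":-1,"x":-1.37,"y":-0.48,"z":-0.13,"ax":1.0,"ay":0,"az":-0.3},
  {"gripper":-1,"x":-1.37,"y":-0.49,"z":-0.11,"ax":1.0,"ay":0,"az":-0.3},
  {"gripper":-1,"x":-1.37,"y":-0.5,"z":-0.11,"ax":1.0,"ay":0,"az":-0.3},
])

```text
clock: 3.9
position: [450.2, 85.1, 116.6]
ee_rot: [0.988, 0.099, 0.118, -0.012]
contact_force: [-0.0, 0.0, 0.8]
gripper_width: 85.4
grasp_force: 0.0
```

>>> send_rows([
  {"gripper":-1,"x":0,"y":0,"z":0,"ax":0,"ay":0,"az":0},
  {"gripper":-1,"x":0,"y":0,"z":0,"ax":0,"ay":0,"az":0},
])

```text
clock: 4.07
position: [451.7, 85.8, 117.5]
ee_rot: [0.988, 0.099, 0.119, -0.012]
contact_force: [1.0, 0.3, 0.2]
gripper_width: 85.2
grasp_force: 0.0
```

```bash
python3 - <<'E'
from kin import *;from plan import *;from bench import arm
s=arm.read_state();c0=np.array([490.6,93.9,52.7]);q=cover_rot(11.3,25)[1];gp=c0+23*q;Rt,qt=cover_rot(11.3,14)
pf,Rf=fk(s['joints'],G,S,C0);print(s['position'],pf,R.from_quat(s['ee_rot']).inv().apply(gp-19*qt-s['position']),(R.from_quat(s['ee_rot']).inv()*Rt).as_rotvec(degrees=True))
plan(pf,R.from_quat(s['ee_rot']),gp-19*qt,Rt,5,-1)
E
```

```text
[451.65249413  85.7697583  117.49734904] [451.74804481  85.69789669 117.45021332] [18.8286133  -0.25086818 68.84207518] [-0.04450761  0.24018747  0.11237503]
[{"gripper":-1,"x":0.38,"y":-0.01,"z":1.38,"ax":-0.01,"ay":0.05,"az":0.02},{"gripper":-1,"x":0.37,"y":-0.0,"z":1.37,"ax":-0.01,"ay":0.05,"az":0.02},{"gripper":-1,"x":0.37,"y":-0.01,"z":1.38,"ax":-0.01,"ay":0.05,"az":0.02},{"gripper":-1,"x":0.37,"y":-0.01,"z":1.37,"ax":-0.01,"ay":0.05,"az":0.02},{"gripper":-1,"x":0.37,"y":-0.01,"z":1.38,"ax":-0.01,"ay":0.05,"az":0.02}]
end err [ 0.05 -0.01  0.  ] 0.016722268712051333
```

>>> send_rows([
  {"gripper":-1,"x":0.38,"y":0,"z":1.38,"ax":0,"ay":0.05,"az":0.03},
  {"gripper":-1,"x":0.37,"y":-0.01,"z":1.37,"ax":0,"ay":0.05,"az":0.03},
  {"gripper":-1,"x":0.37,"y":-0.01,"z":1.38,"ax":0,"ay":0.05,"az":0.03},
  {"gripper":-1,"x":0.37,"y":0,"z":0.8,"ax":0,"ay":0.05,"az":0.02},
  {"gripper":-1,"x":0,"y":0,"z":0,"ax":0,"ay":0,"az":0},
])

```text
clock: 4.48
position: [478.4, 91.1, 71.4]
ee_rot: [0.988, 0.097, 0.119, -0.011]
contact_force: [-0.2, 1.0, 0.0]
gripper_width: 85.1
grasp_force: 0.0
```

```bash
python3 - <<'E'
from kin import *;from plan import *;from bench import arm
s=arm.read_state();c0=np.array([490.6,93.9,52.7]);q=cover_rot(11.3,25)[1];gp=c0+23*q;Rt,qt=cover_rot(11.3,14)
pf,Rf=fk(s['joints'],G,S,C0);print(s['position'],pf,s['joints'],R.from_quat(s['ee_rot']).inv().apply(gp-19*qt-s['position']),(R.from_quat(s['ee_rot']).inv()*Rt).as_rotvec(degrees=True))
E
```

```text
[478.42134822  91.13765195  71.40954219] [478.34998189  90.95050765  71.35235694] [ 0.58076381  0.1711788  -0.76119474  0.22007895 -0.42444945  0.99550432] [ 3.26980491 -0.34077292 17.58295845] [ 0.05309323  0.23405839 -0.03603987]
```

>>> send_rows([
  {"gripper":-1,"x":0.15,"y":-0.02,"z":0.7,"ax":0,"ay":0.1,"az":0},
  {"gripper":-1,"x":0.15,"y":-0.02,"z":0.7,"ax":0,"ay":0.1,"az":0},
  {"gripper":-1,"x":0.03,"y":0,"z":0.36,"ax":0,"ay":0,"az":0},
  {"gripper":1,"x":0,"y":0,"z":0,"ax":0,"ay":0,"az":0},
  {"gripper":1,"x":0,"y":0,"z":0,"ax":0,"ay":0,"az":0},
])

```text
clock: 4.9
position: [485.2, 92.9, 56.4]
ee_rot: [0.988, 0.097, 0.122, -0.012]
contact_force: [-0.5, 0.2, 0.2]
gripper_width: 64.2
grasp_force: 0.0
```

>>> send_rows([
  {"gripper":1,"x":0,"y":0,"z":0,"ax":0,"ay":0,"az":0},
  {"gripper":1,"x":0,"y":0,"z":0,"ax":0,"ay":0,"az":0},
  {"gripper":1,"x":0,"y":0,"z":0,"ax":0,"ay":0,"az":0},
  {"gripper":1,"x":0,"y":0,"z":0,"ax":0,"ay":0,"az":0},
  {"gripper":1,"x":0,"y":0,"z":0,"ax":0,"ay":0,"az":0},
])

```text
clock: 5.32
position: [485.3, 93.1, 56.7]
ee_rot: [0.988, 0.097, 0.122, -0.012]
contact_force: [0.3, 0.2, -0.3]
gripper_width: 0.7
grasp_force: 0.0
```

>>> send_rows([
  {"gripper":1,"x":0,"y":0,"z":0,"ax":0,"ay":0,"az":0},
  {"gripper":1,"x":0,"y":0,"z":0,"ax":0,"ay":0,"az":0},
  {"gripper":1,"x":0,"y":0,"z":0,"ax":0,"ay":0,"az":0},
])

```text
clock: 5.57
position: [485.3, 93.0, 56.5]
ee_rot: [0.988, 0.097, 0.122, -0.012]
contact_force: [0.2, -0.1, 0.7]
gripper_width: -0.1
grasp_force: 0.0
```

```bash
python3 - <<'E'
from kin import *;from plan import *;from bench import arm
s=arm.read_state();c0=np.array([490.6,93.9,52.7]);q=cover_rot(11.3,25)[1]
Rn=R.from_quat(s['ee_rot']);print(s['position'],s['gripper_width'],s['grasp_force'],s['contact_force'],s['wrist_torque'])
g=s['position']-Rn.apply([0,0,19]);print('grasp pt in cover',cover_rot(11.3,25)[0].inv().apply(g-c0))
p=s['position'].copy()
plan(p,Rn,p+60*q,Rn,5,1)
E
```

```text
[485.29089978  93.02931101  56.47539165] -0.12426062584680787 0.0 [ 0.19936457 -0.05882935  0.72610849] [-0.09198367  0.46187617 -0.01684498]
grasp pt in cover [  0.31762032  -0.18156639 -24.35077131]
[{"gripper":1,"x":-0.23,"y":-0.0,"z":-1.18,"ax":0.0,"ay":0.0,"az":0.0},{"gripper":1,"x":-0.22,"y":-0.0,"z":-1.18,"ax":0.0,"ay":0.0,"az":0.0},{"gripper":1,"x":-0.23,"y":-0.0,"z":-1.17,"ax":0.0,"ay":0.0,"az":0.0},{"gripper":1,"x":-0.23,"y":-0.0,"z":-1.18,"ax":0.0,"ay":0.0,"az":0.0},{"gripper":1,"x":-0.23,"y":-0.0,"z":-1.18,"ax":0.0,"ay":0.0,"az":0.0}]
end err [0.04 0.01 0.03] 0.0
```

The fingers shut on nothing, so I'll look from the wrist camera.

```bash
python3 - <<'E'
from bench import arm;import cv2,numpy as np
a,d=arm.get_image('wrist');m=arm.camera_model('wrist');b,_=arm.get_image('scene')
np.savez('w3.npz',im=a,d=d,T=m['cam_to_world'],k=[m['fx'],m['fy'],m['cx'],m['cy']])
b=cv2.resize(b[150:260,250:400],(546,400),interpolation=2)
cv2.imwrite('pics/w3.png',np.hstack([cv2.resize(a[:,100:540],(440,400)),b])[:,:,::-1][:, :800] if 0 else np.vstack([cv2.resize(a[100:400],(533,250)),cv2.resize(b,(533,340))])[:,:,::-1])
E
```

```text
(no output)
```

View pics/w3.png

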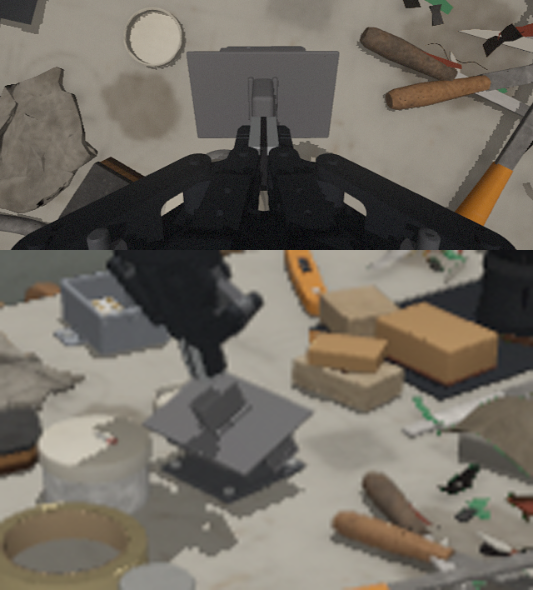

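```bash
python3 - <<'E'
from h import *;from plan import *;from bench import arm
z=np.load('w3.npz');m=dict(zip(('fx','fy','cx','cy'),z['k']));m['cam_to_world']=z['T'];s=arm.read_state()
Rn=R.from_quat(s['ee_rot']);c0=np.array([490.6,93.9,52.7]);Rc=cover_rot(11.3,25)[0]
T=np.array(z['T']);print('cam in tool',Rn.inv().apply(T[:3,3]-s['position']).round(1),'cam z in tool',Rn.inv().apply(T[:3,2]).round(3))
for v in range(205,300,8):
    row=[]
    for u in (306,312,317,322,328):
        P,_=cloud(z['d'],m,(u,v,1,1))
        if len(P): row.append((Rn.inv().apply(P[0]-s['position']).round(0).astype(int).tolist(),Rc.inv().apply(P[0]-c0).round(0).astype(int).tolist()))
    print(v,row)
E
```

```text
cam in tool [  68.4    1.  -183.8] cam z in tool [-0.27  -0.     0.963]
205 [([18, -4, -15], [18, -5, -17]), ([19, -1, -17], [18, -1, -18]), ([19, 1, -16], [18, 1, -18]), ([19, 4, -15], [18, 4, -17]), ([17, 8, -10], [15, 7, -12])]
213 [([17, -4, -24], [18, -4, -26]), ([17, -1, -25], [18, -1, -27]), ([17, 1, -24], [18, 1, -26]), ([17, 4, -23], [17, 4, -25]), ([16, 7, -21], [16, 7, -23])]
221 [([14, -4, -27], [15, -4, -29]), ([14, -1, -28], [16, -1, -30]), ([14, 1, -27], [15, 1, -30]), ([14, 4, -28], [16, 4, -30]), ([13, 7, -26], [15, 7, -29])]
229 [([9, -4, -27], [11, -4, -30]), ([9, -1, -26], [11, -1, -30]), ([9, 1, -27], [11, 1, -31]), ([9, 4, -27], [11, 4, -31]), ([9, 7, -25], [10, 7, -29])]
237 [([4, -4, -25], [5, -5, -29]), ([5, -1, -26], [6, -1, -31]), ([4, 1, -26], [6, 1, -30]), ([5, 4, -26], [6, 4, -31]), ([3, 7, -23], [4, 7, -27])]
245 [([11, -3, -51], [17, -4, -54]), ([11, -1, -51], [17, -1, -54]), ([10, 1, -50], [16, 1, -53]), ([11, 4, -51], [17, 3, -54]), ([11, 6, -51], [17, 6, -53])]
253 [([11, -3, -60], [19, -3, -62]), ([11, -1, -59], [19, -1, -62]), ([11, 1, -59], [19, 1, -62]), ([11, 3, -60], [19, 3, -63]), ([11, 6, -59], [18, 6, -62])]
261 [([11, -3, -67], [20, -3, -69]), ([11, -1, -68], [21, -1, -70]), ([11, 1, -66], [20, 1, -69]), ([11, 3, -67], [20, 3, -69]), ([11, 6, -67], [20, 5, -69])]
269 [([11, -3, -73], [21, -3, -76]), ([11, -1, -74], [22, -1, -76]), ([11, 1, -73], [21, 1, -75]), ([11, 3, -74], [22, 3, -76])]
277 [([10, -3, -78], [22, -3, -81]), ([10, -1, -78], [21, -1, -80]), ([10, 1, -79], [22, 1, -81]), ([10, 3, -79], [22, 3, -81]), ([10, 5, -78], [22, 5, -81])]
285 [([12, -2, -86], [24, -3, -88]), ([7, -1, -78], [19, -1, -81]), ([7, 1, -78], [19, 1, -81]), ([8, 3, -80], [20, 3, -83]), ([12, 5, -86], [25, 5, -88])]
293 [([12, -2, -92], [26, -2, -94]), ([5, -1, -80], [17, -1, -83]), ([4, 1, -78], [15, 1, -82]), ([7, 3, -84], [20, 3, -87]), ([12, 5, -92], [26, 5, -94])]
```

```bash
python3 - <<'E'
from h import *;from plan import *;from bench import arm
s=arm.read_state();Rn=R.from_quat(s['ee_rot']);c0=np.array([490.6,93.9,52.7]);Rc=cover_rot(11.3,25)[0]
for n in('scene','top','wrist'):
    im,d=arm.get_image(n);m=arm.camera_model(n);P,uv=cloud(d,m,(0,0,640,400));L=Rn.inv().apply(P-s['position']);K=Rc.inv().apply(P-c0)
    k=(abs(L[:,0])<14)&(abs(L[:,1])<25)&(L[:,2]>-120)&(K[:,2]<-34.5)
    h,b=np.histogram(L[k,2],np.arange(-120,0,6));print(n,dict(zip(b[:-1].tolist(),h.tolist())))
    k2=k&(L[:,2]>-60);print(L[k2].min(0).round(1) if k2.any() else '',L[k2].max(0).round(1) if k2.any() else '')
    if n!='wrist':
        kk=(abs(L[:,0])<60)&(abs(L[:,1])<60)&(L[:,2]>-160)&(L[:,2]<-60)&(P[:,2]>90);print('grip',kk.sum(),L[kk].mean(0).round(1))
print(s['clock'],s['position'],s['gripper_width'])
E
```

```text
scene {-120: 7, -114: 16, -108: 18, -102: 14, -96: 45, -90: 25, -84: 14, -78: 13, -72: 24, -66: 23, -60: 23, -54: 21, -48: 13, -42: 3, -36: 0, -30: 0, -24: 0, -18: 0, -12: 0}
[-13.3 -14.3 -60. ] [  7.9  14.1 -39.7]
grip 827 [  -9.3   11.8 -119.2]
top {-120: 0, -114: 0, -108: 0, -102: 0, -96: 0, -90: 0, -84: 0, -78: 0, -72: 0, -66: 0, -60: 0, -54: 0, -48: 0, -42: 0, -36: 0, -30: 0, -24: 0, -18: 0, -12: 0}
 
grip 132 [   3.9   21.4 -130.5]
wrist {-120: 532, -114: 167, -108: 176, -102: 1769, -96: 1779, -90: 1563, -84: 799, -78: 346, -72: 454, -66: 439, -60: 387, -54: 313, -48: 87, -42: 0, -36: 0, -30: 0, -24: 0, -18: 0, -12: 0}
[  6.  -12.4 -60. ] [ 11.6  14.7 -44.4]
5.6667 [485.31445871  93.05403551  56.46907328] 0.09928015519890995
```

Both the scene and wrist depth put the real fingertips about 43 mm short of the reported TCP. I'll allow for that and check reach again.

```bash
python3 - <<'E'
from kin import *;from plan import *;from bench import arm
OFF=43
s=arm.read_state();c0=np.array([490.6,93.9,52.7]);q=cover_rot(11.3,25)[1];gp=c0+24*q
for t in (16,14,12,11,10,8,6,4,2):
    Rt,qt=cover_rot(11.3,t);j=s['joints'];o=[]
    for up in (60,40,20,0): j,e=ik(gp-(19+OFF)*qt+q*up,Rt,j);o.append(round(e,2))
    print(t,o,j.round(2))
    R2,q2=cover_rot(-5.84,t-25);j2=[.75,.6,.1,-.15,-1.2,.78]
    for up in (100,30,0): j2,e=ik(np.array([545.2,353.6,44+24+up])-(19+OFF)*q2,R2,j2);print('   box',j2.round(2),round(e,2))
E
```

```text
16 [np.float64(0.0), np.float64(0.0), np.float64(0.0), np.float64(4.96)] [ 0.52  0.29 -0.89  0.51 -0.16  0.75]
   box [ 0.77  0.55  0.1  -0.13 -1.22  0.75] 0.0
   box [ 0.77  0.62  0.03 -0.14 -1.09  0.77] 0.0
   box [ 0.77  0.65  0.01 -0.14 -1.03  0.78] 0.0
14 [np.float64(0.0), np.float64(0.0), np.float64(0.0), np.float64(0.0)] [ 0.54  0.3  -0.85  0.4  -0.21  0.84]
   box [ 0.76  0.56  0.13 -0.15 -1.26  0.77] 0.0
   box [ 0.76  0.63  0.06 -0.16 -1.13  0.79] 0.0
   box [ 0.76  0.66  0.04 -0.16 -1.08  0.8 ] 0.0
12 [np.float64(0.0), np.float64(0.0), np.float64(0.0), np.float64(0.0)] [ 0.55  0.31 -0.78  0.25 -0.3   0.98]
   box [ 0.75  0.58  0.16 -0.18 -1.31  0.78] 0.0
   box [ 0.75  0.64  0.09 -0.18 -1.17  0.81] 0.0
   box [ 0.75  0.67  0.07 -0.19 -1.12  0.82] 0.0
11 [np.float64(0.0), np.float64(0.0), np.float64(0.0), np.float64(0.0)] [ 0.55  0.31 -0.75  0.21 -0.33  1.03]
   box [ 0.74  0.58  0.17 -0.19 -1.33  0.79] 0.0
   box [ 0.74  0.65  0.1  -0.2  -1.2   0.81] 0.0
   box [ 0.74  0.68  0.08 -0.2  -1.14  0.83] 0.0
10 [np.float64(0.0), np.float64(0.0), np.float64(0.0), np.float64(0.0)]
[... 509 characters left out ...]
0)] [ 0.54  0.34 -0.64  0.08 -0.49  1.16]
   box [ 0.71  0.62  0.24 -0.24 -1.43  0.82] 0.0
   box [ 0.71  0.68  0.17 -0.25 -1.3   0.85] 0.0
   box [ 0.71  0.71  0.15 -0.25 -1.25  0.86] 0.0
4 [np.float64(0.0), np.float64(0.0), np.float64(0.0), np.float64(0.0)] [ 0.54  0.35 -0.61  0.04 -0.55  1.2 ]
   box [ 0.7   0.63  0.26 -0.26 -1.47  0.83] 0.0
   box [ 0.7   0.7   0.2  -0.27 -1.34  0.86] 0.0
   box [ 0.7   0.73  0.18 -0.27 -1.29  0.88] 0.0
2 [np.float64(0.0), np.float64(0.0), np.float64(0.0), np.float64(0.0)] [ 0.53  0.36 -0.58  0.02 -0.6   1.22]
   box [ 0.69  0.65  0.29 -0.28 -1.51  0.84] 0.0
   box [ 0.69  0.71  0.23 -0.29 -1.38  0.87] 0.0
   box [ 0.69  0.74  0.21 -0.29 -1.33  0.89] 0.0
```

```bash
python3 - <<'E'
from plan import *;from bench import arm
OFF=43
s=arm.read_state();c0=np.array([490.6,93.9,52.7]);q=cover_rot(11.3,25)[1];gp=c0+24*q
Rt,qt=cover_rot(11.3,13);B=gp-(19+OFF)*qt
plan(s['position'],R.from_quat(s['ee_rot']),B+40*q,Rt,5,-1)
plan(B+40*q,Rt,B+8*q,Rt,5,-1)
E
```

```text
[{"gripper":-1,"x":-0.18,"y":0.0,"z":0.08,"ax":-0.0,"ay":-0.22,"az":-0.01},{"gripper":-1,"x":-0.18,"y":0.01,"z":0.08,"ax":-0.0,"ay":-0.22,"az":-0.01},{"gripper":-1,"x":-0.18,"y":0.0,"z":0.09,"ax":-0.0,"ay":-0.22,"az":-0.01},{"gripper":-1,"x":-0.18,"y":0.0,"z":0.08,"ax":-0.0,"ay":-0.22,"az":-0.01},{"gripper":-1,"x":-0.17,"y":0.01,"z":0.09,"ax":-0.0,"ay":-0.22,"az":-0.01}]
end err [-0.05  0.02  0.04] 0.021377014286249333
[{"gripper":-1,"x":0.13,"y":-0.0,"z":0.63,"ax":0.0,"ay":0.0,"az":0.0},{"gripper":-1,"x":0.14,"y":0.0,"z":0.62,"ax":0.0,"ay":0.0,"az":0.0},{"gripper":-1,"x":0.13,"y":0.0,"z":0.63,"ax":0.0,"ay":0.0,"az":0.0},{"gripper":-1,"x":0.13,"y":0.0,"z":0.62,"ax":0.0,"ay":0.0,"az":0.0},{"gripper":-1,"x":0.14,"y":0.0,"z":0.63,"ax":0.0,"ay":0.0,"az":0.0}]
end err [-0.04 -0.01 -0.01] 0.0
```

>>> send_rows([
  {"gripper":-1,"x":-0.18,"y":0,"z":0.08,"ax":0,"ay":-0.2,"az":0},
  {"gripper":-1,"x":-0.18,"y":0,"z":0.08,"ax":0,"ay":-0.2,"az":0},
  {"gripper":-1,"x":-0.18,"y":0,"z":0.08,"ax":0,"ay":-0.2,"az":0},
  {"gripper":-1,"x":-0.18,"y":0,"z":0.08,"ax":0,"ay":-0.2,"az":0},
  {"gripper":-1,"x":-0.18,"y":0,"z":0.08,"ax":0,"ay":-0.2,"az":0},
])

```text
clock: 6.23
position: [477.5, 91.5, 50.3]
ee_rot: [0.989, 0.097, 0.113, -0.011]
contact_force: [-0.4, -0.6, 0.3]
gripper_width: 60.5
grasp_force: 0.0
```

>>> send_rows([
  {"gripper":-1,"x":0,"y":0,"z":0,"ax":0,"ay":0,"az":0},
  {"gripper":-1,"x":0.13,"y":0,"z":0.63,"ax":0,"ay":0,"az":0},
  {"gripper":-1,"x":0.14,"y":0,"z":0.63,"ax":0,"ay":0,"az":0},
  {"gripper":-1,"x":0.13,"y":0,"z":0.63,"ax":0,"ay":0,"az":0},
  {"gripper":-1,"x":0.14,"y":0,"z":0.63,"ax":0,"ay":0,"az":0},
])

```text
clock: 6.65
position: [488.6, 93.7, 26.3]
ee_rot: [0.989, 0.097, 0.113, -0.011]
contact_force: [0.0, -0.8, -0.2]
gripper_width: 85.1
grasp_force: 0.0
```

```bash
python3 - <<'E'
from plan import *;from bench import arm
OFF=43
s=arm.read_state();c0=np.array([490.6,93.9,52.7]);q=cover_rot(11.3,25)[1];gp=c0+24*q
Rt,qt=cover_rot(11.3,13);B=gp-(19+OFF)*qt;print(s['gripper_width'],s['contact_force'])
plan(s['position'],R.from_quat(s['ee_rot']),B,Rt,4,-1)
E
```

```text
85.0860444314035 [ 0.03864689 -0.83625317 -0.15106794]
[{"gripper":-1,"x":0.07,"y":0.0,"z":0.33,"ax":-0.0,"ay":-0.02,"az":-0.02},{"gripper":-1,"x":0.08,"y":0.01,"z":0.33,"ax":-0.0,"ay":-0.02,"az":-0.02},{"gripper":-1,"x":0.07,"y":0.0,"z":0.33,"ax":-0.0,"ay":-0.02,"az":-0.02},{"gripper":-1,"x":0.07,"y":0.01,"z":0.33,"ax":-0.0,"ay":-0.02,"az":-0.02}]
end err [ 0.03  0.04 -0.01] 0.02900358239042808
```

>>> send_rows([
  {"gripper":-1,"x":0.07,"y":0,"z":0.33,"ax":0,"ay":0,"az":0},
  {"gripper":-1,"x":0.08,"y":0,"z":0.33,"ax":0,"ay":0,"az":0},
  {"gripper":-1,"x":0.07,"y":0,"z":0.33,"ax":0,"ay":0,"az":0},
  {"gripper":-1,"x":0.05,"y":0,"z":0.18,"ax":0,"ay":0,"az":0},
  {"gripper":-1,"x":0,"y":0,"z":0,"ax":0,"ay":0,"az":0},
])

```text
clock: 7.07
position: [493.5, 94.5, 15.9]
ee_rot: [0.989, 0.097, 0.113, -0.011]
contact_force: [-1.0, 1.1, 0.5]
gripper_width: 85.5
grasp_force: 0.0
```

>>> send_rows([
  {"gripper":1,"x":0,"y":0,"z":0,"ax":0,"ay":0,"az":0},
  {"gripper":1,"x":0,"y":0,"z":0,"ax":0,"ay":0,"az":0},
  {"gripper":1,"x":0,"y":0,"z":0,"ax":0,"ay":0,"az":0},
  {"gripper":1,"x":0,"y":0,"z":0,"ax":0,"ay":0,"az":0},
  {"gripper":1,"x":0,"y":0,"z":0,"ax":0,"ay":0,"az":0},
])

```text
clock: 7.48
position: [493.6, 94.8, 16.6]
ee_rot: [0.989, 0.097, 0.114, -0.012]
contact_force: [-0.3, 0.0, -0.5]
gripper_width: 25.6
grasp_force: 0.0
```

>>> send_rows([
  {"gripper":1,"x":0,"y":0,"z":0,"ax":0,"ay":0,"az":0},
  {"gripper":1,"x":0,"y":0,"z":0,"ax":0,"ay":0,"az":0},
  {"gripper":1,"x":0,"y":0,"z":0,"ax":0,"ay":0,"az":0},
  {"gripper":1,"x":0,"y":0,"z":0,"ax":0,"ay":0,"az":0},
])

```text
clock: 7.82
position: [493.6, 94.7, 16.7]
ee_rot: [0.989, 0.097, 0.114, -0.011]
contact_force: [-2.5, 0.5, 5.8]
gripper_width: 12.8
grasp_force: 59.2
```

```bash
python3 - <<'E'
from plan import *;from bench import arm;import cv2
s=arm.read_state();q=cover_rot(11.3,25)[1];c0=np.array([490.6,93.9,52.7]);Rn=R.from_quat(s['ee_rot'])
print(s['gripper_width'],s['grasp_force'],s['contact_force'],s['position'],cover_rot(11.3,25)[0].inv().apply(s['position']-62*Rn.as_matrix()[:,2]-c0))
p=s['position'];plan(p,Rn,p+70*q,Rn,5,1)
E
```

```text
12.815565105130476 59.24282670021057 [-2.52954325  0.50025404  5.76062092] [493.61436927  94.72424035  16.65435375] [  0.36076792  -0.19834703 -26.68492383]
[{"gripper":1,"x":-0.29,"y":-0.0,"z":-1.37,"ax":0.0,"ay":0.0,"az":0.0},{"gripper":1,"x":-0.29,"y":-0.0,"z":-1.37,"ax":0.0,"ay":0.0,"az":0.0},{"gripper":1,"x":-0.28,"y":-0.0,"z":-1.37,"ax":0.0,"ay":0.0,"az":0.0},{"gripper":1,"x":-0.29,"y":-0.0,"z":-1.37,"ax":0.0,"ay":0.0,"az":0.0},{"gripper":1,"x":-0.29,"y":-0.0,"z":-1.37,"ax":0.0,"ay":0.0,"az":0.0}]
end err [-0.02  0.   -0.  ] 0.0
```

Gripped: 12.8 mm at 59 N. Lifting square to the deck.

>>> send_rows([
  {"gripper":1,"x":-0.1,"y":0,"z":-0.5,"ax":0,"ay":0,"az":0},
  {"gripper":1,"x":-0.29,"y":0,"z":-1.37,"ax":0,"ay":0,"az":0},
  {"gripper":1,"x":-0.29,"y":0,"z":-1.37,"ax":0,"ay":0,"az":0},
  {"gripper":1,"x":-0.29,"y":0,"z":-1.37,"ax":0,"ay":0,"az":0},
  {"gripper":1,"x":-0.29,"y":0,"z":-1.37,"ax":0,"ay":0,"az":0},
])

```text
clock: 8.23
position: [467.4, 89.4, 71.9]
ee_rot: [0.989, 0.097, 0.113, -0.011]
contact_force: [1.0, 0.7, -1.1]
gripper_width: 13.0
grasp_force: 59.0
```

>>> send_rows([
  {"gripper":1,"x":-0.3,"y":0,"z":-1.4,"ax":0,"ay":0,"az":0},
  {"gripper":1,"x":-0.3,"y":0,"z":-1.4,"ax":0,"ay":0,"az":0},
  {"gripper":1,"x":0,"y":0,"z":-2.0,"ax":0,"ay":0,"az":0},
  {"gripper":1,"x":0,"y":0,"z":0,"ax":0,"ay":0,"az":0},
  {"gripper":1,"x":0,"y":0,"z":0,"ax":0,"ay":0,"az":0},
])

```text
clock: 8.65
position: [452.0, 86.7, 117.9]
ee_rot: [0.989, 0.097, 0.114, -0.012]
contact_force: [-0.6, 0.3, -0.6]
gripper_width: 13.0
grasp_force: 59.1
```

```bash
cat > look.py <<'E'
# where is the held cover in the tool frame, seen by the wrist camera
from h import *;from plan import *;from bench import arm
def held(fn=None):
    s=arm.read_state();m=arm.camera_model('wrist');im,d=arm.get_image('wrist');Rn=R.from_quat(s['ee_rot'])
    if fn: cv2.imwrite(fn,im[:,:,::-1])
    P,uv=cloud(d,m,(0,0,640,400));L=Rn.inv().apply(P-s['position'])
    k=(abs(L[:,0])<60)&(abs(L[:,1])<70)&(L[:,2]>-60)&(L[:,2]<-5);Q=L[k]
    c,q,i=plane(Q,1.5,up=np.array([np.sin(np.radians(12)),0,np.cos(np.radians(12))]))
    q=-q if q[2]>0 else q   # cover normal, toward the gripper
    ey=np.array([0,-1.,0]);ey-=q*(q@ey);ey/=np.linalg.norm(ey);ex=np.cross(ey,q);M=np.c_[ex,ey,q]
    A=((Q-c)@M)[i];r=cv2.minAreaRect(A[:,:2].astype(np.float32))
    print('plane inl',i.sum(),len(Q),'normal tilt about y',np.degrees(np.arctan2(q[0],-q[2])).round(2),'about x',np.degrees(np.arctan2(q[1],-q[2])).round(2),'rect',np.round(r[0],1),np.round(r[1],1),round(r[2],2))
    print('centre in tool',(c+M@[*r[0],0]).round(2),'extent',A.min(0).round(1),A.max(0).round(1));print(s['clock'],s['position'],s['contact_force'],s['gripper_width'])
    return s
E
python3 -c "
from look import *
held('pics/w4.png')"
```

```text
plane inl 18709 21545 normal tilt about y -11.78 about x 0.0 rect [-10.2  -0.1] [ 69.6 103.9] 0.11
centre in tool [  6.87   1.14 -36.47] extent [-45.  -52.   -1.5] [24.6 51.9  1.5]
8.65 [451.9666632   86.71043809 117.86933197] [-0.59985774  0.25020904 -0.55258139] 12.969712996041617
```

View pics/w4.png

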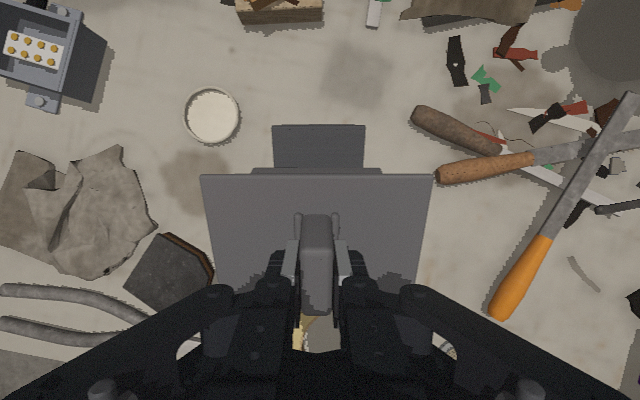

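The cover is held square: tilt about 11.8° to the tool and centred on it. Next is a viewing pose short of the box, which shows at (40,60).

```bash
python3 - <<'E'
from kin import *;from plan import *;from bench import arm
s=arm.read_state();Rt,qt=cover_rot(-5.84,13);A=np.array([430,365,150.]);Rn=R.from_quat(s['ee_rot'])
j=s['joints'];from scipy.spatial.transform import Slerp
for f in (.25,.5,.75,1):
    j1,e=ik(s['position']*(1-f)+A*f,Slerp([0,1],R.concatenate([Rn,Rt]))(f),j);print(j1.round(2),round(e,2));j=j1
plan(s['position'],Rn,A,Rt,10,1)
E
```

```text
[ 0.78  0.07 -0.71  0.24 -0.62  0.73] 0.0
[ 0.92  0.11 -0.65  0.28 -0.68  0.5 ] 0.0
[ 1.03  0.17 -0.56  0.29 -0.75  0.31] 0.0
[ 1.11  0.24 -0.44  0.29 -0.83  0.17] 0.0
[{"gripper":1,"x":0.4,"y":-2.78,"z":-0.25,"ax":-0.39,"ay":-0.01,"az":1.66},{"gripper":1,"x":0.32,"y":-2.78,"z":-0.26,"ax":-0.39,"ay":-0.01,"az":1.66},{"gripper":1,"x":0.23,"y":-2.79,"z":-0.28,"ax":-0.39,"ay":-0.01,"az":1.66},{"gripper":1,"x":0.16,"y":-2.8,"z":-0.3,"ax":-0.39,"ay":-0.01,"az":1.66},{"gripper":1,"x":0.07,"y":-2.79,"z":-0.33,"ax":-0.39,"ay":-0.01,"az":1.66}]
[{"gripper":1,"x":-0.0,"y":-2.8,"z":-0.34,"ax":-0.39,"ay":-0.01,"az":1.66},{"gripper":1,"x":-0.09,"y":-2.79,"z":-0.36,"ax":-0.39,"ay":-0.01,"az":1.66},{"gripper":1,"x":-0.17,"y":-2.78,"z":-0.37,"ax":-0.39,"ay":-0.01,"az":1.66},{"gripper":1,"x":-0.25,"y":-2.78,"z":-0.4,"ax":-0.39,"ay":-0.01,"az":1.66},{"gripper":1,"x":-0.33,"y":-2.76,"z":-0.42,"ax":-0.39,"ay":-0.01,"az":1.66}]
end err [ 0.06 -0.   -0.02] 0.03882576767319071
```

>>> send_rows([
  {"gripper":1,"x":0.4,"y":-2.78,"z":-0.25,"ax":-0.4,"ay":0,"az":1.65},
  {"gripper":1,"x":0.32,"y":-2.78,"z":-0.26,"ax":-0.4,"ay":0,"az":1.65},
  {"gripper":1,"x":0.23,"y":-2.79,"z":-0.28,"ax":-0.4,"ay":0,"az":1.65},
  {"gripper":1,"x":0.16,"y":-2.8,"z":-0.3,"ax":-0.4,"ay":0,"az":1.65},
  {"gripper":1,"x":0.07,"y":-2.8,"z":-0.33,"ax":-0.4,"ay":0,"az":1.65},
])

```text
clock: 9.12
position: [440.0, 226.2, 132.0]
ee_rot: [0.993, 0.023, 0.113, -0.001]
contact_force: [0.5, -0.3, -1.3]
gripper_width: 12.7
grasp_force: 59.1
```

>>> send_rows([
  {"gripper":1,"x":0,"y":-2.8,"z":-0.34,"ax":-0.4,"ay":0,"az":1.65},
  {"gripper":1,"x":-0.09,"y":-2.8,"z":-0.36,"ax":-0.4,"ay":0,"az":1.65},
  {"gripper":1,"x":-0.17,"y":-2.8,"z":-0.37,"ax":-0.4,"ay":0,"az":1.65},
  {"gripper":1,"x":-0.25,"y":-2.8,"z":-0.4,"ax":-0.4,"ay":0,"az":1.65},
  {"gripper":1,"x":-0.33,"y":-2.8,"z":-0.4,"ax":-0.4,"ay":0,"az":1.65},
])

```text
clock: 9.53
position: [429.4, 366.7, 147.8]
ee_rot: [0.992, -0.05, 0.113, 0.008]
contact_force: [0.5, -0.3, -1.0]
gripper_width: 13.0
grasp_force: 59.1
```

>>> send_rows([
  {"gripper":1,"x":0,"y":0,"z":0,"ax":0,"ay":0,"az":0},
  {"gripper":1,"x":0,"y":0,"z":0,"ax":0,"ay":0,"az":0},
  {"gripper":1,"x":0,"y":0,"z":0,"ax":0,"ay":0,"az":0},
])

```text
clock: 9.78
position: [429.5, 364.9, 147.7]
ee_rot: [0.992, -0.049, 0.113, 0.009]
contact_force: [-0.2, 0.1, -1.1]
gripper_width: 13.1
grasp_force: 59.2
```

```bash
python3 - <<'E'
from look import *
s=held();m=arm.camera_model('wrist');im,d=arm.get_image('wrist');cv2.imwrite('pics/w5.png',im[:,:,::-1])
np.savez('w5.npz',im=im,d=d,T=m['cam_to_world'],k=[m['fx'],m['fy'],m['cx'],m['cy']])
P,uv=cloud(d,m,(0,0,640,400));k=(np.linalg.norm(P[:,:2]-[545,353.6],axis=1)<62)&(abs(P[:,2]-40)<4)
print(k.sum(),np.median(P[k][:,2]),cv2.minAreaRect(P[k][:,:2].astype(np.float32)))
b=k&(abs(P[:,2]-np.median(P[k][:,2]))<2.5);print(cv2.minAreaRect(P[b][:,:2].astype(np.float32)),P[b].min(0),P[b].max(0))
E
```

```text
plane inl 18710 21554 normal tilt about y -11.79 about x 0.01 rect [-10.    0.1] [103.8  69.2] 90.0
centre in tool [  7.33   1.14 -36.42] extent [-44.6 -51.8  -1.5] [24.6 52.   1.5]
9.7833 [429.47828559 364.88921286 147.72696289] [-0.16571656  0.11053804 -1.08582984] 13.120900728056597
2114 41.00707843115683 ((545.2312622070312, 353.0001220703125), (89.71381378173828, 60.69559097290039), 84.434814453125)
((545.2680053710938, 353.11663818359375), (89.48704528808594, 60.66559600830078), 84.48966217041016) [511.24482656 305.98283493  38.52884877] [579.17906945 399.83466409  43.45515601]
```

View pics/w5.png

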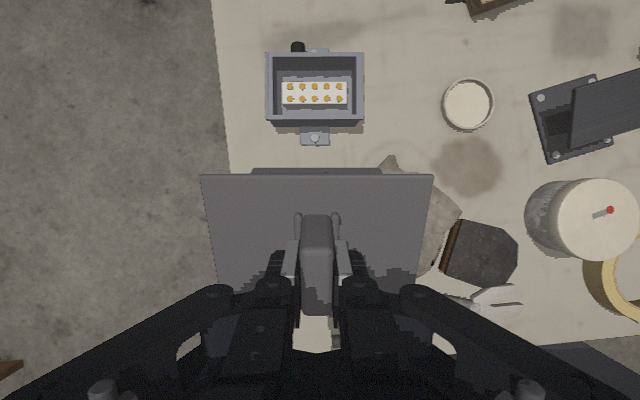

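The box shows clearly at (314,88), measured as (545.2, 353.1) with yaw -5.5°. Next: move to hover 60 mm above home with the cover level.

```bash
cat > place.py <<'E'
from kin import *;from plan import *
R2,q2=cover_rot(-5.53,-11.8);U=np.array([6.8,1.14,-32.2]);BOX=np.array([545.25,353.1,40.]);HOME=BOX-R2.apply(U)
E
python3 - <<'E'
from place import *;from bench import arm
s=arm.read_state();Rn=R.from_quat(s['ee_rot']);j=s['joints']
A=HOME+[0,0,60]
for u in (60,25,0,-3): j,e=ik(HOME+[0,0,u],R2,j);print(u,j.round(2),round(e,2))
print(HOME);plan(s['position'],Rn,A,R2,10,1)
E
```

```text
60 [ 0.76  0.6   0.1  -0.17 -1.21  0.79] 0.0
25 [ 0.76  0.64  0.07 -0.17 -1.15  0.8 ] 0.0
0 [ 0.76  0.66  0.05 -0.17 -1.1   0.81] 0.0
-3 [ 0.76  0.67  0.05 -0.17 -1.09  0.81] 0.0
[532.18041276 355.51069564   9.87104323]
[{"gripper":1,"x":0.82,"y":-0.02,"z":1.0,"ax":0.03,"ay":-2.48,"az":-0.03},{"gripper":1,"x":0.87,"y":-0.01,"z":0.96,"ax":0.03,"ay":-2.48,"az":-0.03},{"gripper":1,"x":0.9,"y":-0.02,"z":0.93,"ax":0.03,"ay":-2.48,"az":-0.03},{"gripper":1,"x":0.95,"y":-0.01,"z":0.88,"ax":0.03,"ay":-2.48,"az":-0.03},{"gripper":1,"x":0.98,"y":-0.02,"z":0.84,"ax":0.03,"ay":-2.48,"az":-0.03}]
[{"gripper":1,"x":1.02,"y":-0.01,"z":0.8,"ax":0.03,"ay":-2.48,"az":-0.03},{"gripper":1,"x":1.05,"y":-0.01,"z":0.75,"ax":0.03,"ay":-2.48,"az":-0.03},{"gripper":1,"x":1.08,"y":-0.01,"z":0.71,"ax":0.03,"ay":-2.48,"az":-0.03},{"gripper":1,"x":1.12,"y":-0.01,"z":0.66,"ax":0.03,"ay":-2.48,"az":-0.03},{"gripper":1,"x":1.14,"y":-0.01,"z":0.61,"ax":0.03,"ay":-2.48,"az":-0.03}]
end err [-0.03 -0.02 -0.03] 0.06842231545635333
```

>>> send_rows([
  {"gripper":1,"x":0.82,"y":-0.02,"z":1.0,"ax":0,"ay":-2.5,"az":0},
  {"gripper":1,"x":0.87,"y":-0.01,"z":0.96,"ax":0,"ay":-2.5,"az":0},
  {"gripper":1,"x":0.9,"y":-0.02,"z":0.93,"ax":0,"ay":-2.5,"az":0},
  {"gripper":1,"x":0.95,"y":-0.01,"z":0.88,"ax":0,"ay":-2.5,"az":0},
  {"gripper":1,"x":0.98,"y":-0.02,"z":0.84,"ax":0,"ay":-2.5,"az":0},
])

```text
clock: 10.3
position: [481.7, 360.6, 110.2]
ee_rot: [0.999, -0.05, 0.004, 0.001]
contact_force: [0.3, -0.1, -0.6]
gripper_width: 12.9
grasp_force: 59.2
```

>>> send_rows([
  {"gripper":1,"x":1.02,"y":-0.01,"z":0.8,"ax":0,"ay":-2.5,"az":0},
  {"gripper":1,"x":1.05,"y":-0.01,"z":0.75,"ax":0,"ay":-2.5,"az":0},
  {"gripper":1,"x":1.08,"y":-0.01,"z":0.71,"ax":0,"ay":-2.4,"az":0},
  {"gripper":1,"x":1.12,"y":-0.01,"z":0.66,"ax":0,"ay":-2.4,"az":0},
  {"gripper":1,"x":1.14,"y":-0.01,"z":0.61,"ax":0,"ay":-2.4,"az":0},
])

```text
clock: 10.72
position: [533.1, 355.7, 70.7]
ee_rot: [0.993, -0.05, -0.102, -0.004]
contact_force: [0.1, 0.6, -0.2]
gripper_width: 12.6
grasp_force: 59.2
```

>>> send_rows([
  {"gripper":1,"x":0,"y":0,"z":0,"ax":0,"ay":0,"az":0},
  {"gripper":1,"x":0,"y":0,"z":0,"ax":0,"ay":0,"az":0},
  {"gripper":1,"x":0,"y":0,"z":0,"ax":0,"ay":0,"az":0},
])

```text
clock: 10.97
position: [532.3, 356.0, 71.0]
ee_rot: [0.994, -0.05, -0.101, -0.004]
contact_force: [-0.4, -0.2, -0.5]
gripper_width: 12.9
grasp_force: 59.2
```

```bash
python3 - <<'E'
from place import *;from look import held,cloud,plane;from bench import arm
import cv2
s=held('pics/w6.png');Rn=R.from_quat(s['ee_rot']);print('need',Rn.inv().apply(HOME+[0,0,60]-s['position']).round(2),(Rn.inv()*R2).as_rotvec(degrees=True).round(2))
# scene/top check of the held cover
for n in('top','scene'):
    im,d=arm.get_image(n);m=arm.camera_model(n);P,uv=cloud(d,m,(0,0,640,400))
    k=(np.linalg.norm(P[:,:2]-BOX[:2],axis=1)<80)&(abs(P[:,2]-104)<8);Q=P[k];c,q,i=plane(Q,2);print(n,c.round(1),q.round(3),cv2.minAreaRect(Q[i][:,:2].astype('f4')))
plan(s['position'],Rn,HOME+[0,0,30],R2,5,1)
E
```

```text
plane inl 18700 21533 normal tilt about y -11.82 about x 0.0 rect [-10.1   0. ] [103.9  69.7] 89.79
centre in tool [  6.73   1.18 -36.32] extent [-45.1 -51.9  -1.5] [24.7 52.   1.5]
10.9667 [532.27564835 356.04790662  70.96455384] [-0.40659657 -0.17304142 -0.53624154] 12.910830298310172
need [0.18 0.54 1.08] [ 0.11 -0.2  -0.28]
top [531.1 347.5 103.9] [-0.01   0.006  1.   ] ((543.6049194335938, 354.64166259765625), (104.40582275390625, 72.14161682128906), 84.56710815429688)
scene [536.1 343.  104.6] [-0.006  0.002  1.   ] ((542.3515014648438, 355.9149169921875), (109.19874572753906, 72.41117095947266), 84.94976043701172)
[{"gripper":1,"x":0.12,"y":0.01,"z":0.61,"ax":0.02,"ay":-0.04,"az":-0.06},{"gripper":1,"x":0.13,"y":0.01,"z":0.61,"ax":0.02,"ay":-0.04,"az":-0.06},{"gripper":1,"x":0.12,"y":0.01,"z":0.61,"ax":0.02,"ay":-0.04,"az":-0.06},{"gripper":1,"x":0.13,"y":0.01,"z":0.61,"ax":0.02,"ay":-0.04,"az":-0.06},{"gripper":1,"x":0.13,"y":0.01,"z":0.61,"ax":0.02,"ay":-0.04,"az":-0.06}]
end err [-0.04  0.01  0.05] 0.021046238416609478
```

Level and centred. The top camera suggests about 1 mm more in +x, so I'll add that and descend.

```bash
cat >> place.py <<'E'
HOME=HOME+[1.0,-.3,0]
E
python3 - <<'E'
from place import *;from bench import arm
s=arm.read_state();Rn=R.from_quat(s['ee_rot'])
plan(s['position'],Rn,HOME+[0,0,28],R2,5,1);plan(HOME,R2,HOME-[0,0,20],R2,5,1)
E
```

```text
[{"gripper":1,"x":0.16,"y":0.03,"z":0.66,"ax":0.01,"ay":-0.05,"az":-0.03},{"gripper":1,"x":0.17,"y":0.04,"z":0.67,"ax":0.01,"ay":-0.05,"az":-0.03},{"gripper":1,"x":0.17,"y":0.03,"z":0.66,"ax":0.01,"ay":-0.05,"az":-0.03},{"gripper":1,"x":0.16,"y":0.04,"z":0.66,"ax":0.01,"ay":-0.05,"az":-0.03},{"gripper":1,"x":0.17,"y":0.03,"z":0.66,"ax":0.01,"ay":-0.05,"az":-0.03}]
end err [-0.03 -0.02 -0.03] 0.023809887812075943
[{"gripper":1,"x":0.08,"y":0.0,"z":0.39,"ax":0.0,"ay":0.0,"az":0.0},{"gripper":1,"x":0.08,"y":0.0,"z":0.39,"ax":0.0,"ay":0.0,"az":0.0},{"gripper":1,"x":0.09,"y":0.0,"z":0.39,"ax":0.0,"ay":0.0,"az":0.0},{"gripper":1,"x":0.08,"y":0.0,"z":0.4,"ax":0.0,"ay":0.0,"az":0.0},{"gripper":1,"x":0.08,"y":0.0,"z":0.39,"ax":0.0,"ay":0.0,"az":0.0}]
end err [-0.01  0.    0.02] 0.0
```

>>> send_rows([
  {"gripper":1,"x":0.17,"y":0.03,"z":0.66,"ax":0,"ay":-0.05,"az":-0.03},
  {"gripper":1,"x":0.17,"y":0.04,"z":0.66,"ax":0,"ay":-0.05,"az":-0.03},
  {"gripper":1,"x":0.16,"y":0.03,"z":0.66,"ax":0,"ay":-0.05,"az":-0.03},
  {"gripper":1,"x":0.17,"y":0.03,"z":0.66,"ax":0,"ay":-0.05,"az":-0.03},
  {"gripper":1,"x":0.16,"y":0.03,"z":0.66,"ax":0,"ay":-0.05,"az":-0.03},
])

```text
clock: 11.53
position: [533.4, 355.0, 35.9]
ee_rot: [0.993, -0.048, -0.103, -0.004]
contact_force: [-0.1, -0.5, -2.1]
gripper_width: 12.7
grasp_force: 59.2
```

>>> send_rows([
  {"gripper":1,"x":0.08,"y":0,"z":0.39,"ax":0,"ay":0,"az":0},
  {"gripper":1,"x":0.06,"y":0,"z":0.29,"ax":0,"ay":0,"az":0},
  {"gripper":1,"x":0,"y":0,"z":0,"ax":0,"ay":0,"az":0},
  {"gripper":1,"x":0,"y":0,"z":0,"ax":0,"ay":0,"az":0},
])

```text
clock: 11.87
position: [533.9, 355.1, 30.0]
ee_rot: [0.993, -0.049, -0.103, -0.004]
contact_force: [0.2, -0.5, -0.2]
gripper_width: 13.0
grasp_force: 59.2
```

```bash
python3 - <<'E'
from place import *;from bench import arm
s=arm.read_state();Rn=R.from_quat(s['ee_rot']);print(s['position']-HOME,(Rn.inv()*R2).as_rotvec(degrees=True).round(2),s['contact_force'],s['wrist_torque'])
E
```

```text
[ 0.67945666 -0.06574228 20.11257802] [ 0.09  0.04 -0.08] [ 0.17763164 -0.52301794 -0.1665305 ] [-0.02880341 -0.47237921  0.0388464 ]
```

No contact with the clip feet already past the rim top. Continuing down.

>>> send_rows([
  {"gripper":1,"x":0.05,"y":0,"z":0.3,"ax":0,"ay":0,"az":0},
  {"gripper":1,"x":0.05,"y":0,"z":0.3,"ax":0,"ay":0,"az":0},
  {"gripper":1,"x":0.03,"y":0,"z":0.2,"ax":0,"ay":0,"az":0},
  {"gripper":1,"x":0,"y":0,"z":0,"ax":0,"ay":0,"az":0},
])

```text
clock: 12.2
position: [534.4, 355.8, 25.3]
ee_rot: [0.994, -0.048, -0.102, -0.005]
contact_force: [-1.4, -0.6, 10.2]
gripper_width: 12.7
grasp_force: 60.7
```

>>> send_rows([
  {"gripper":1,"x":0.04,"y":0,"z":0.2,"ax":0,"ay":0,"az":0},
  {"gripper":1,"x":0.04,"y":0,"z":0.2,"ax":0,"ay":0,"az":0},
  {"gripper":1,"x":0,"y":0,"z":0,"ax":0,"ay":0,"az":0},
])

```text
clock: 12.45
position: [535.1, 356.0, 22.8]
ee_rot: [0.994, -0.047, -0.101, -0.005]
contact_force: [-0.6, -1.9, 6.8]
gripper_width: 12.9
grasp_force: 60.2
```

>>> send_rows([
  {"gripper":1,"x":0.04,"y":0,"z":0.2,"ax":0,"ay":0,"az":0},
  {"gripper":1,"x":0.04,"y":0,"z":0.2,"ax":0,"ay":0,"az":0},
  {"gripper":1,"x":0,"y":0,"z":0,"ax":0,"ay":0,"az":0},
])

```text
clock: 12.7
position: [534.6, 355.6, 15.4]
ee_rot: [0.994, -0.048, -0.102, -0.005]
contact_force: [1.6, -0.9, 4.0]
gripper_width: 12.9
grasp_force: 60.0
```

```bash
python3 - <<'E'
from place import *;from look import held;from bench import arm
s=held();Rn=R.from_quat(s['ee_rot']);print(s['position']-HOME,(Rn.inv()*R2).as_rotvec(degrees=True).round(2),s['contact_force'],s['wrist_torque'])
E
```

```text
plane inl 18709 23767 normal tilt about y -11.84 about x -0.03 rect [-9.9  0.1] [ 69.  103.6] 0.05
centre in tool [  6.9    1.19 -36.4 ] extent [-44.4 -51.7  -1.5] [24.6 51.9  1.5]
12.7 [534.61736575 355.61285183  15.43269168] [ 1.58894023 -0.87538678  4.04074021] 12.89507812190757
[1.436953   0.40215619 5.56164845] [-0.02 -0.13 -0.03] [ 1.58894023 -0.87538678  4.04074021] [-0.19391078 -0.45261896 -0.02396473]
```

>>> send_rows([
  {"gripper":1,"x":0.04,"y":0,"z":0.2,"ax":0,"ay":0,"az":0},
  {"gripper":1,"x":0.04,"y":0,"z":0.2,"ax":0,"ay":0,"az":0},
  {"gripper":1,"x":0,"y":0,"z":0,"ax":0,"ay":0,"az":0},
])

```text
clock: 13.0
position: [533.5, 355.3, 11.0]
ee_rot: [0.994, -0.048, -0.103, -0.004]
contact_force: [-1.1, -1.4, 8.8]
gripper_width: 12.8
grasp_force: 60.5
```

>>> send_rows([
  {"gripper":1,"x":0.03,"y":0,"z":0.15,"ax":0,"ay":0,"az":0},
  {"gripper":1,"x":0,"y":0,"z":0,"ax":0,"ay":0,"az":0},
])

```text
clock: 13.17
position: [533.5, 355.3, 11.0]
ee_rot: [0.994, -0.048, -0.103, -0.004]
contact_force: [-1.9, -2.4, 14.2]
gripper_width: 13.0
grasp_force: 61.2
```

```bash
python3 - <<'E'
from place import *;from look import held;from bench import arm
s=held();Rn=R.from_quat(s['ee_rot']);print(s['position']-HOME,(Rn.inv()*R2).as_rotvec(degrees=True).round(2),s['contact_force'],s['wrist_torque'])
E
```

```text
plane inl 18687 24830 normal tilt about y -11.72 about x 0.07 rect [-9.9 -0. ] [103.8  68.9] 89.86
centre in tool [  6.93   1.16 -36.44] extent [-44.4 -51.9  -1.5] [24.7 51.9  1.5]
13.1667 [533.54574728 355.34456658  10.98931491] [-1.94637363 -2.40339141 14.16436915] 12.961601737829557
[0.36533452 0.13387094 1.11827167] [ 0.07  0.   -0.01] [-1.94637363 -2.40339141 14.16436915] [-0.34640914  1.0527127  -0.01135014]
```

>>> send_rows([
  {"gripper":1,"x":0.04,"y":0,"z":0.2,"ax":0,"ay":0,"az":0},
  {"gripper":1,"x":0,"y":0,"z":0,"ax":0,"ay":0,"az":0},
  {"gripper":1,"x":0,"y":0,"z":0,"ax":0,"ay":0,"az":0},
])

```text
clock: 13.47
position: [533.6, 355.3, 10.9]
ee_rot: [0.994, -0.048, -0.103, -0.004]
contact_force: [-4.8, -2.4, 20.9]
gripper_width: 12.6
grasp_force: 62.2
```

>>> send_rows([
  {"gripper":1,"x":-0.08,"y":0,"z":-0.4,"ax":0,"ay":0,"az":0},
  {"gripper":1,"x":-0.02,"y":0,"z":-0.1,"ax":0,"ay":0,"az":0},
  {"gripper":1,"x":0,"y":0,"z":0,"ax":0,"ay":0,"az":0},
])

```text
clock: 13.72
position: [532.7, 355.1, 11.1]
ee_rot: [0.993, -0.049, -0.104, -0.004]
contact_force: [-1.6, -0.9, 4.5]
gripper_width: 12.9
grasp_force: 59.9
```

```bash
python3 - <<'E'
from place import *;from look import held,cloud,plane;from bench import arm;import cv2
s=held();print(s['position']-HOME,s['contact_force'])
im,d=arm.get_image('scene');m=arm.camera_model('scene');P,uv=cloud(d,m,(0,0,640,400))
k=(np.linalg.norm(P[:,:2]-BOX[:2],axis=1)<80)&(abs(P[:,2]-44)<6);c,q,i=plane(P[k],2);print(c.round(1),q.round(3),i.sum())
cv2.imwrite('pics/s7.png',cv2.resize(im[120:220,220:350],(780,600),interpolation=2)[:,:,::-1])
E
```

```text
plane inl 18718 25101 normal tilt about y -11.83 about x 0.12 rect [-10.1  -0.1] [ 69.5 103.7] 0.1
centre in tool [  6.75   1.12 -36.37] extent [-44.9 -52.   -1.5] [24.7 51.8  1.5]
13.7167 [532.69517712 355.12173475  11.05409829] [-1.59376925 -0.89014181  4.54341356] 12.890333442762556
[-0.48523563 -0.0889609   1.18305506] [-1.59376925 -0.89014181  4.54341356]
[537.5 340.5  44.1] [-0.004 -0.001  1.   ] 271
```

View pics/s7.png

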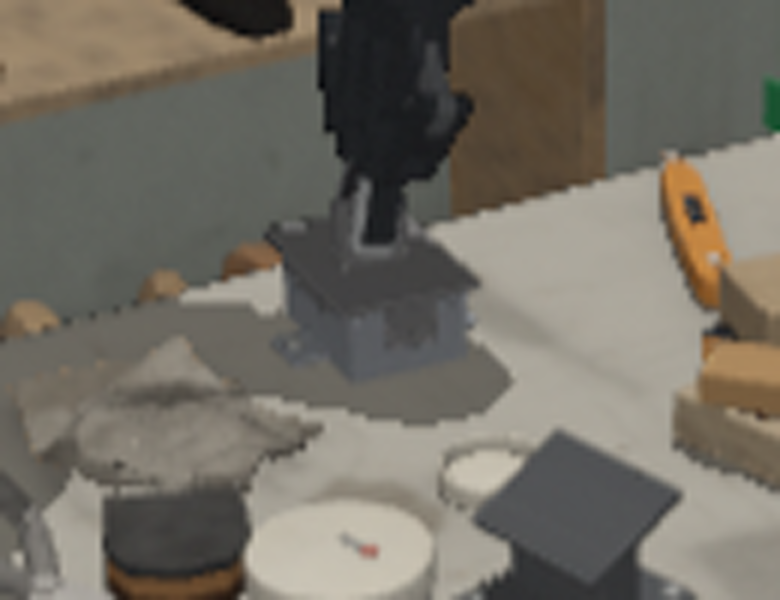

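The cover sits level on the box with its top at 44.1 mm, which is home. I'll give it a light tug to test the latch, then release.

>>> send_rows([
  {"gripper":1,"x":-0.04,"y":0,"z":-0.2,"ax":0,"ay":0,"az":0},
  {"gripper":1,"x":-0.02,"y":0,"z":-0.1,"ax":0,"ay":0,"az":0},
  {"gripper":1,"x":0,"y":0,"z":0,"ax":0,"ay":0,"az":0},
])

```text
clock: 14.07
position: [532.5, 354.4, 12.3]
ee_rot: [0.993, -0.049, -0.104, -0.003]
contact_force: [0.5, 0.6, -6.7]
gripper_width: 12.7
grasp_force: 58.6
```

>>> send_rows([
  {"gripper":1,"x":0.02,"y":0,"z":0.12,"ax":0,"ay":0,"az":0},
  {"gripper":-1,"x":0,"y":0,"z":0,"ax":0,"ay":0,"az":0},
  {"gripper":-1,"x":0,"y":0,"z":0,"ax":0,"ay":0,"az":0},
  {"gripper":-1,"x":0,"y":0,"z":0,"ax":0,"ay":0,"az":0},
  {"gripper":-1,"x":0,"y":0,"z":0,"ax":0,"ay":0,"az":0},
])

```text
clock: 14.48
position: [533.6, 355.4, 13.8]
ee_rot: [0.994, -0.048, -0.103, -0.005]
contact_force: [-0.8, -0.6, -0.2]
gripper_width: 61.3
grasp_force: 0.0
```

>>> send_rows([
  {"gripper":-1,"x":0,"y":0,"z":0,"ax":0,"ay":0,"az":0},
  {"gripper":-1,"x":0,"y":0,"z":0,"ax":0,"ay":0,"az":0},
  {"gripper":-1,"x":0,"y":0,"z":0,"ax":0,"ay":0,"az":0},
  {"gripper":-1,"x":-0.2,"y":0,"z":-1.0,"ax":0,"ay":0,"az":0},
  {"gripper":-1,"x":-0.4,"y":0,"z":-2.0,"ax":0,"ay":0,"az":0},
])

```text
clock: 14.9
position: [531.8, 353.9, 41.8]
ee_rot: [0.993, -0.049, -0.105, -0.002]
contact_force: [-0.1, -0.0, -0.1]
gripper_width: 85.2
grasp_force: 0.0
```

>>> send_rows([
  {"gripper":-1,"x":-0.8,"y":0,"z":-3.8,"ax":0,"ay":0,"az":0},
  {"gripper":-1,"x":-1.8,"y":0,"z":-3.0,"ax":0,"ay":3,"az":0},
  {"gripper":-1,"x":-3.0,"y":0,"z":-1.0,"ax":0,"ay":4,"az":0},
  {"gripper":-1,"x":-3.0,"y":0,"z":0,"ax":0,"ay":4,"az":0},
  {"gripper":-1,"x":0,"y":0,"z":0,"ax":0,"ay":0,"az":0},
])

```text
clock: 15.32
position: [455.9, 358.8, 132.8]
ee_rot: [0.999, -0.046, -0.009, 0.003]
contact_force: [-0.4, -1.6, -2.4]
gripper_width: 85.7
grasp_force: 0.0
```

```bash
python3 - <<'E'
from place import *;from look import cloud,plane;from bench import arm;import cv2
o=[]
for n in('wrist','top','scene'):
    m=arm.camera_model(n);im,d=arm.get_image(n);P,uv=cloud(d,m,(0,0,640,400))
    k=(np.linalg.norm(P[:,:2]-BOX[:2],axis=1)<80)&(abs(P[:,2]-44)<6);Q=P[k];c,q,i=plane(Q,2);print(n,c.round(1),q.round(4),cv2.minAreaRect(Q[i][:,:2].astype('f4')))
    o.append(im)
    if n=='top':
        P,_=cloud(d,m,(280,215,42,34));k=P[:,2]>42;print('tin',P[k].mean(0))
cv2.imwrite('pics/w8.png',np.hstack([cv2.resize(o[0],(400,250)),cv2.resize(o[2][120:220,220:380],(400,250),interpolation=2)])[:,:,::-1])
s=arm.read_state();print(s['clock'],s['position'],s['contact_force'],s['gripper_width'])
E
```

```text
wrist [545.8 352.4  45.2] [ 5.e-04 -0.e+00  1.e+00] ((544.7943725585938, 352.3042907714844), (104.05091857910156, 71.79578399658203), 84.655029296875)
top [543.5 352.4  43.5] [-1.4e-03 -8.0e-04  1.0e+00] ((544.4225463867188, 353.19732666015625), (104.52311706542969, 71.26422119140625), 84.1993179321289)
tin [398.18429915 112.45023721  51.99102345]
scene [537.6 341.   44. ] [-4.0e-04 -5.3e-03  1.0e+00] ((542.325927734375, 352.0340881347656), (106.79781341552734, 72.65583801269531), 83.3414306640625)
15.4667 [464.17878341 362.70514204 134.06265523] [0.86655054 0.3560407  0.7284718 ] 85.40624679394207
```

View pics/w8.png

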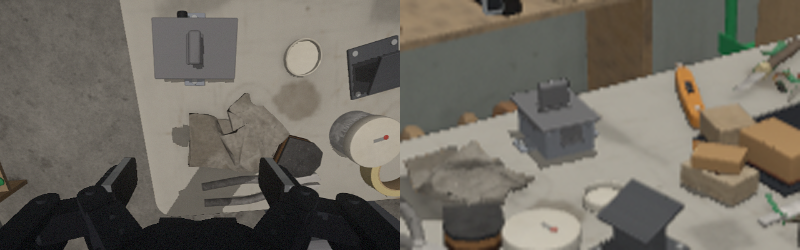

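The views show the cover flat on the box at home height, the tin where it was and the gripper clear. Handing in.

```bash
python3 -c "
from bench import arm
print(arm.job_done())"
```

```text
the job is handed in; nothing more can be done
None
```

The cover is on the junction box: it took a light upward tug without coming off, and three cameras show it level and flush to within a few tenths of a millimetre. The gripper is clear, the tin is where it was, and the job was handed in at about 15.5 s.

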